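Hold the microtome's trim lever at its third click

TASK

The wax block in the microtome is ready to be trimmed: first fold the red finger guard fully down off the blade, towards the front of the machine, then press the trim lever with the blue grip, on the machine's left side, down to its third click from rest, counting the clicks by feel and never going past the third. The lever springs back when let go, so finish still holding it with the gripper at the third click while I turn the handwheel. Keep off the blade and the wax block, and leave the slide box, the specimen jar and the spare block where they are.

Things in the scene. Friction and masses are not known exactly. Their poses are not given: they have to be found in the camera images.
- microtome: White rotary microtome, fixed; place and yaw vary. Origin: on the bench, 230 mm behind the base's front edge; -x to its front (operator), +y to its left. Base x -0.23 to 0.28, 240 wide, 55 high; hood behind x 0.025, 250 high; knife holder x -0.15 to -0.065, 110 wide, 137 high; specimen head x -0.10 to 0.025, 64 wide, up to 230 high. Beside these nothing on the base but the guard tops 64 mm
- guard_sleeve (a point): Centre of the round red thumb sleeve (diameter 12 mm, 45 mm long, parallel to the machine's y) on the left end of the guard's crossbar; moves with the guard, 50 mm from guard_pivot. Guard up: 175 mm above the bench, folded fully down: 116 mm. The guard is a red U-shaped bar 8 mm thick: two 50 mm arms beside the knife holder, a crossbar between
- guard_pivot (a point): Point on the guard's hinge axis (parallel to the machine's y), 125 mm above the bench, level with the sleeve's middle along that axis; does not move. With the guard up the sleeve is straight above this point; folded fully down it is 49 mm in front of it (machine -x) and 9 mm below
- guard (a joint): Finger guard's hinge, rad: 0 = upright, covering the blade; 1.75 = folded fully down to the front against its stop. Stiff hinge (about 2 N at the sleeve), stays where it is left; it starts between 0 and 0.2
- lever_grip: The trim lever's grip: blue cylinder, diameter 18 mm, 55 mm long, parallel to the machine's y, free all round except the arm at its inner end; origin at its middle; on a circle of 120 mm about lever_pivot. At rest 172 mm above the bench, 92 mm in front of the hood's face and 61 mm out from its left face; at the third click 119 mm above the bench
- lever_pivot (a point): Point on the trim lever's pivot axis (parallel to the machine's y), 130 mm above the bench, level with the middle of the grip along that axis; it does not move. The lever points from here to the front (machine -x), at rest 0.36 rad above level. On the dark plate behind the arm six dots mark rest (top) and the five clicks; the third click's dot is yellow, and the arm covers the dot of its stop
- trim_lever (a joint): Lever angle, rad: 0 = rest (up), grows as the grip is pressed down. A sprung roller drops into notches: clicks seat at 0.15, 0.30, 0.45 (third), 0.60, 0.75 (18 mm of grip travel each), half-way crests. A spring pushes the grip up: the press sinks to about 3 N as a notch is reached, then must jump to 5-7 N to leave it (or rest), then falls slowly: feel that wall. Let go, it flies back to 0
- blade: Microtome blade, a bare steel strip 80 mm long along the machine's y, in the top of the knife holder under the guard's crossbar; its edge is 156 mm above the bench; origin at its middle. Not to be touched
- wax_block: Wax block on a yellow cassette (40 mm wide, 29 mm high) in the specimen clamp, its face just behind and 30 mm above the blade's edge, 200 mm above the bench; origin at the cassette's middle. Not to be touched
- slide_box_center (a point): Centre of a closed blue slide box, 85 x 140 x 35 mm, on the bench: leave it
- jar_center (a point): Centre of a white specimen jar with an orange cap, diameter 56 mm, 66 mm high, on the bench: leave it
- spare_block_center (a point): Centre of a spare wax block on a green cassette, 40 x 29 x 16 mm, on the bench: leave it

How it is judged:
By the outcome, as a careful person would: the job done as asked, in the order asked, and still so for the second after the job is handed in, while the arm keeps its last pose, push and grip.
It also fails if it takes over 67 s, if anything falls off the work surface, if the arm or the gripper's body presses on something with over 40 N, if the wrist force passes 120 N, or if a joint passes its speed limit or range.

ROBOT

A 6-joint arm with a two-finger parallel gripper is mounted at the origin on the work surface. World frame = base frame: x ahead of the robot, y to its left, z up, the work surface at z = 0. Lengths are in m, angles in degrees, forces in N, time in s.
With the tool pointing down it reaches from about 0.4 to 0.825 m from the base axis. Payload 7 kg.
Tool frame: the origin (TCP) lies at the very end of the fingers, on their centre line; the grasp point (between the pads) lies 19 mm behind it; x points along the fingers, y is the direction in which the jaws open and shut, and the axes are right-handed (so a half turn about x gives the same grasp; the last joint's range is limited). The gripper opens to 88 mm and grips with 3 to 60 N. Pads are 19 mm wide; open, the fingers measure 130 mm over their backs; the gripper's body (78 mm by 193 mm) begins 47 mm behind the grasp point.
Start: joints at [-52.305, 20.546, 0.682, 0, -70.136, -16.507], TCP at [0.244, -0.629, 0.189] pointing down, gripper open.
Joint ranges: [-176.03, 176.03], [-82.01, 121.73], [-58.28, 71.71], [-173.87, 95.51], [-174.79, -0.11], [-173.66, 173.66]. Speed limits (degrees/s): [136.94, 136.94, 172.46, 180, 180, 180].

INTERFACE

Orientations are given as [roll, pitch, yaw] about the fixed x, y, z axes, in that order (R = Rz(yaw) Ry(pitch) Rx(roll)).
In Python, from plant import * gives the robot as it stands. The module is installed in compiled form; this text tells all that it offers.
- The arm moves only by the shell command python3 -m creep 'ROWS' [FORCE]. ROWS is a JSON object of lists of equal length, an entry for each row: "jaw": the closure, from -1 (fully open) to 1 (shut); "translation": the shift along the tool's x, y, z in m, a list of three; "roll": the turn about the tool's x in rad. A call has exactly 10 rows; each row shifts and turns the commanded pose from where the row before left it, along the tool's axes as they then stand; what a row does not reach is not made up. A row lasts 1/10 s, in which the tool goes at most 50 mm and 8.59 degrees, less where a joint would pass 70% of its speed; a pose out of reach is approached as far as the arm can. A call with a gripper value outside its range is refused whole. The fingers move at their own pace and stop on an object; FORCE is the grip in N (left out, the last holds). Time passes only in rows, so rows that do not move let the fingers close, or fill a call up. It gives the time, the measured TCP pose, the force and the opening at its end, in the units of the state.
- get_state(): the state, without advancing time (a new reading comes with each control period).
- capture(name): name is "scene" or "top" or "wrist"; returns a dict with "image" (384x512x3 uint8, red, green, blue), "fovy" (degrees; the focal length in pixels is half the picture's height over the tangent of half this angle, whatever the lens; pixels are square), "cx", "cy" (the principal point, pixels), "D" ([k1, k2, p1, p2, k3] as OpenCV has them; the pictures are not rectified), "pose" (4x4, takes a point from camera to world coordinates); the wrist camera has in their place "tool_from_camera" (4x4, takes a point from camera to tool coordinates, whose origin is the TCP and whose axes are the tool frame's). Camera axes: x right, y up, looking along -z (the intrinsics and any distortion apply to the point x, -y, -z); pixel columns grow to the right and rows downward; lengths in m; the calibration is good to about 2 mm. A picture is of the moment at which its call begins: read the wrist's pose just before it. There is no depth.
- close_job(): hands the job in, once; it reports no verdict.
The state is a dict: "time_s": time; "joints": joint angles; "qd": joint speeds; "joint_torque": joint torques, N m; "tcp_pos": TCP position; "eef_rot": TCP orientation; "contact_force": force on the tool from outside, world axes, zero at the start; "moment": the same for the moment, N m; "gripper_width": finger opening in m.
Only numpy, scipy, OpenCV 4.12 (cv2) and the standard library are available. Lean on these libraries where they do the work, as an engineer would, in place of code of your own. Each camera call takes 0.05 s, during which the arm holds its last target.

## Working session

There is one attempt and no reset: what is moved stays moved. The work goes in short steps, Python scripts to look and compute and a shell command to move; the robot and the scene stay as the last step left them, time stands still between calls to the robot, and variables do not carry over. Pictures are saved under pics/ and viewed, and the job is handed in when it is done.

```bash
mkdir -p pics; ls; python3 - <<'E'
from plant import *
import cv2
s=get_state()
print({k:(v if not hasattr(v,'tolist') else v.tolist()) for k,v in s.items()})
for n in ["scene","top","wrist"]:
    c=capture(n); cv2.imwrite(f"pics/{n}0.png",cv2.cvtColor(c["image"],cv2.COLOR_RGB2BGR))
    print(n,{k:v for k,v in c.items() if k!="image"})
E
```

```text
pics
{'time_s': 0.0, 'joints': [-52.30682846899154, 20.591014070030962, 0.6337598592949618, -0.018378869897523346, -70.13563770917047, -16.50649428602472], 'qd': [-0.08204277950297194, -0.06297976913851025, -0.03562002082181794, 0.011933477837032271, 0.03450371621158943, 0.0005225003437674636], 'joint_torque': [-0.0002928448702732567, -58.27131986618042, 29.30422067642212, 6.996704936027527, 0.006880692526465282, -0.0002072424740617862], 'tcp_pos': [0.24370800297955372, -0.6288832445538816, 0.18783286066071392], 'eef_rot': [95.97161027802345, 89.90551446762734, 117.15202846958343], 'contact_force': [-0.5093609397350436, 0.5558880524320396, 0.20005035219344694], 'moment': [-0.029523946063483446, 0.027429569221841293, -0.0031348201948910217], 'gripper_width': 0.08736546792656717}
scene {'fovy': 49.52511072380899, 'cx': 256.776324885835, 'cy': 195.5032354274861, 'D': array([-0.13034012,  0.        ,  0.        ,  0.        ,  0.        ]), 'pose': array([[ 0.87915549, -0.33376664,  0.34012565,  0.86276908],
       [ 0.47629316,  0.63818829, -0.60486407, -0.62575495],
       [-0.01518076
[... 345 characters left out ...]
.99973102, -0.02231334,  0.00632436, -0.0827963 ],
       [ 0.00516544,  0.05161933,  0.99865347,  1.03101399],
       [ 0.        ,  0.        ,  0.        ,  1.        ]])}
wrist {'fovy': 70.47649904861562, 'cx': 254.70699754359956, 'cy': 198.5539968252886, 'D': array([-0.03892549,  0.        ,  0.        ,  0.        ,  0.        ]), 'tool_from_camera': array([[-7.37330121e-04,  2.91992469e-01, -9.56420334e-01,
        -1.96400122e-01],
       [ 9.99999727e-01,  2.68167959e-04, -6.89055713e-04,
        -7.28374167e-05],
       [ 5.52822101e-05, -9.56420580e-01, -2.91992587e-01,
        -7.79724559e-02],
       [ 0.00000000e+00,  0.00000000e+00,  0.00000000e+00,
         1.00000000e+00]])}
```

View pics/scene0.png

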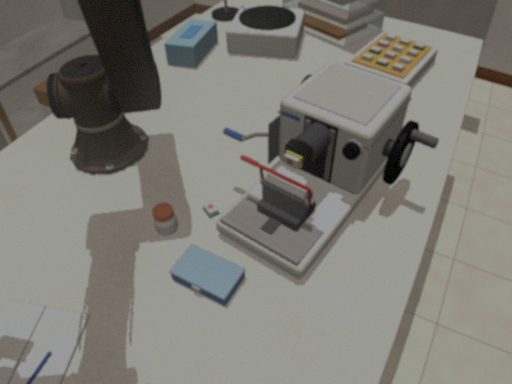

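View pics/top0.png

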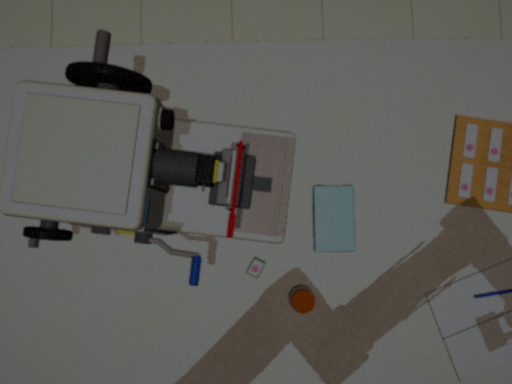

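View pics/wrist0.png

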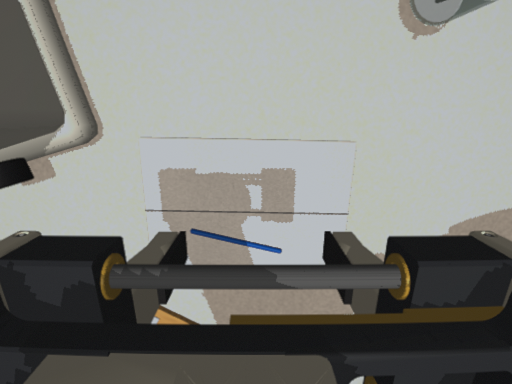

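```bash
cat > h.py <<'E'
import numpy as np, cv2
from plant import *
from scipy.spatial.transform import Rotation as R
def cam(c):
    f=c["image"].shape[0]/2/np.tan(np.radians(c["fovy"])/2)
    return np.array([[f,0,c["cx"]],[0,f,c["cy"]],[0,0,1]]),c["D"]
def ray(c,uv,pose=None):
    K,D=cam(c); p=cv2.undistortPoints(np.array([[uv]],float),K,D)[0,0]
    T=c["pose"] if pose is None else pose
    d=T[:3,:3]@np.array([p[0],-p[1],-1.]); return T[:3,3],d/np.linalg.norm(d)
def onz(c,uv,z,pose=None):
    o,d=ray(c,uv,pose); return o+d*(z-o[2])/d[2]
def tri(rs):
    A=np.zeros((3,3));b=np.zeros(3)
    for o,d in rs:
        P=np.eye(3)-np.outer(d,d);A+=P;b+=P@o
    x=np.linalg.solve(A,b); return x,[np.linalg.norm((np.eye(3)-np.outer(d,d))@(x-o)) for o,d in rs]
def proj(c,X,pose=None):
    T=c["pose"] if pose is None else pose
    q=T[:3,:3].T@(np.asarray(X)-T[:3,3]); K,D=cam(c)
    return cv2.projectPoints(np.array([[q[0],-q[1],-q[2]]]),np.zeros(3),np.zeros(3),K,D)[0][0,0]
def wpose(s,c):
    T=np.eye(4);T[:3,:3]=R.from_euler('xyz',s["eef_rot"],degrees=True).as_matrix();T[:3,3]=s["tcp_pos"];return T@c["tool_from_camera"]
def masks(im):
    hsv=cv2.cvtColor(im,cv2.COLOR_RGB2HSV);h,s,v=[hsv[...,i].astype(int) for i in range(3)]
    return {"red":((h<6)|(h>172))&(s>150)&(v>50),"blue":(h>100)&(h<130)&(s>150)&(v>40)}
def save(c,n,crop=None,k=1):
    im=c["image"]
    if crop: x0,y0,x1,y1=crop; im=im[y0:y1,x0:x1]
    im=cv2.resize(im,None,fx=k,fy=k,interpolation=cv2.INTER_CUBIC)
    cv2.imwrite("pics/"+n+".png",cv2.cvtColor(im,cv2.COLOR_RGB2BGR))
E
python3 - <<'E'
from h import *
for n,cr in [("scene",(200,70,440,270)),("top",(0,20,320,310))]:
    c=capture(n); save(c,n+"1",cr,2.4 if n=="top" else 3)
    for k,m in masks(c["image"]).items():
        N,l,st,ce=cv2.connectedComponentsWithStats(m.astype(np.uint8))
        for i in range(1,N):
            if st[i,4]>25:
                y,x=np.where(l==i); r=cv2.minAreaRect(np.c_[x,y].astype(np.float32))
                print(n,k,st[i],ce[i].round(1),cv2.boxPoints(r).round(1).tolist())
E
```

```text
scene red [265 168  45  25  64] [290.1 180.1] [[265.0, 168.0], [266.5, 165.3000030517578], [310.5, 189.3000030517578], [309.0, 192.0]]
top red [227 141  16  96 429] [234.7 190.2] [[226.6999969482422, 236.0], [237.5, 140.60000610351562], [243.0, 141.1999969482422], [232.1999969482422, 236.60000610351562]]
top blue [144 197   5  27  44] [146.5 210.1] [[143.8000030517578, 222.8000030517578], [147.3000030517578, 196.89999389648438], [149.1999969482422, 197.1999969482422], [145.6999969482422, 223.10000610351562]]
top blue [190 257  10  28 207] [194.6 270.5] [[189.3000030517578, 283.8999938964844], [192.39999389648438, 256.29998779296875], [199.8000030517578, 257.1000061035156], [196.6999969482422, 284.70001220703125]]
top blue [475 290  37   7  70] [492.6 293.2] [[474.8999938964844, 295.20001220703125], [510.8999938964844, 289.20001220703125], [511.20001220703125, 291.1000061035156], [475.20001220703125, 297.1000061035156]]
```

View pics/scene1.png

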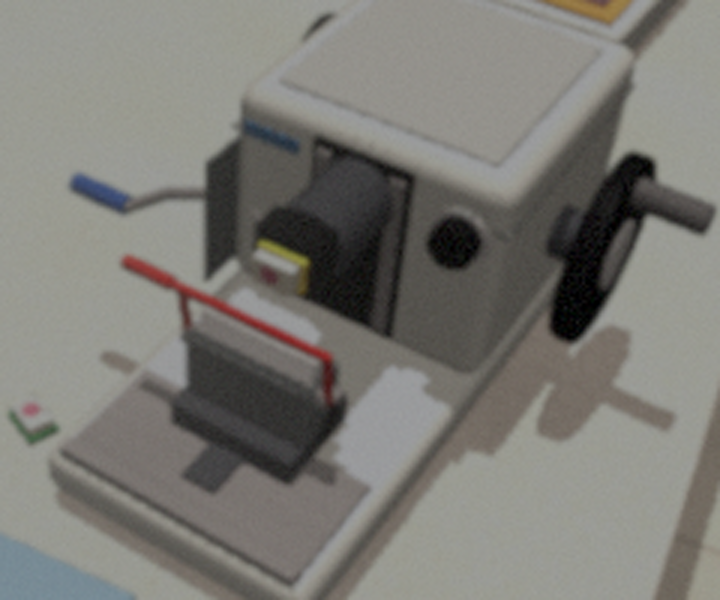

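View pics/top1.png

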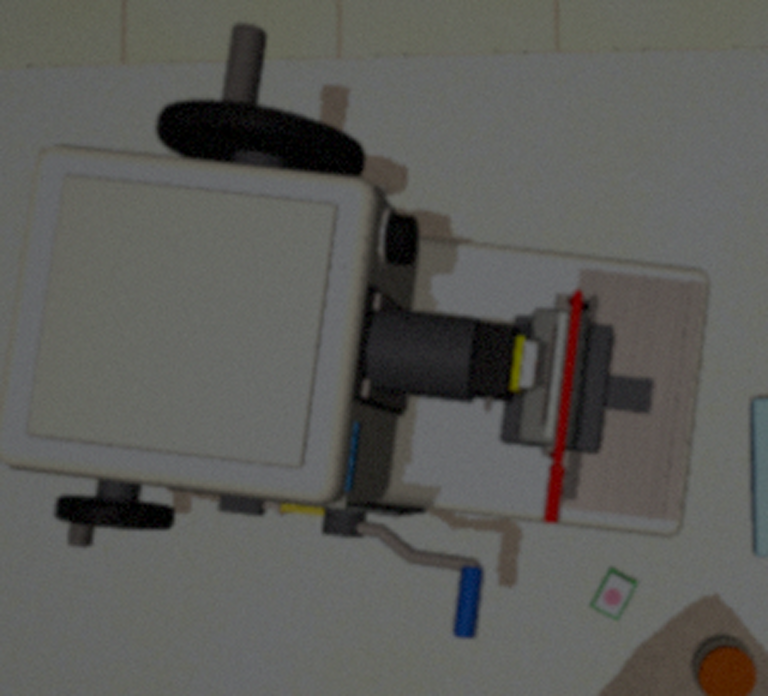

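```bash
python3 - <<'E'
from h import *
t=capture("top");s=capture("scene")
def T(a,b): 
    x,e=tri([ray(t,a),ray(s,b)]); return x.round(4),np.round(e,4)
print("sleeve",T((231.2,225.6),(249,160.8)))
print("grip",T((194.6,270.5),(233.3,134.3)))
for z in (.175,.172,.181): print(z,onz(t,(231.2,225.6),z).round(4),onz(s,(249,160.8),z).round(4),onz(t,(194.6,270.5),z).round(4),onz(s,(233.3,134.3),z).round(4))
# yaw from red bar & grip in top, base front corners (z~.05)
a=onz(t,(229.4,236.3),.175);b=onz(t,(240.2,140.9),.175);print("bar",a,b,np.degrees(np.arctan2(*(a-b)[[1,0]])))
f1=onz(t,(708/2.4,20+272/2.4),.055);f2=onz(t,(682/2.4,20+533/2.4),.055);print("front",f1,f2,np.linalg.norm(f1-f2),np.degrees(np.arctan2(*(f2-f1)[[1,0]])))
a=onz(t,(190.9+2.1,284.3),.172);b=onz(t,(196.1,256.7),.172);print(a,b,np.linalg.norm(a-b),np.degrees(np.arctan2(*(a-b)[[1,0]])))
# hood top side edges z .25: left edge
a=onz(t,(5/2.4,20+465/2.4),.25);b=onz(t,(330/2.4,20+502/2.4),.25);print("hoodL",a,b,np.degrees(np.arctan2(*(a-b)[[1,0]])))
a=onz(t,(380/2.4,20+195/2.4),.25);b=onz(t,(350/2.4,20+490/2.4),.25);print("hoodF",a,b,np.degrees(np.arctan2(*(b-a)[[1,0]])))
E
```

```text
sleeve (array([ 0.5082, -0.0298,  0.173 ]), array([0.0015, 0.0015]))
grip (array([0.4271, 0.039 , 0.1707]), array([0.0011, 0.0011]))
0.175 [ 0.5069 -0.0307  0.175 ] [ 0.5106 -0.0309  0.175 ] [0.4266 0.0377 0.175 ] [0.4311 0.0349 0.175 ]
0.172 [ 0.5069 -0.0305  0.172 ] [ 0.5088 -0.028   0.172 ] [0.4263 0.0382 0.172 ] [0.429  0.0382 0.172 ]
0.181 [ 0.5069 -0.031   0.181 ] [ 0.514  -0.0368  0.181 ] [0.4271 0.0369 0.181 ] [0.4354 0.0284 0.181 ]
bar [ 0.48744561 -0.02698961  0.175     ] [ 0.66295598 -0.05028322  0.175     ] 172.43992601947818
front [ 0.69819878 -0.16178097  0.055     ] [ 0.4698176  -0.13312186  0.055     ] 0.230172340037393 172.84745339593076
[0.4012151  0.04152472 0.172     ] [0.45140154 0.03498664 0.172     ] 0.05061052005142991 172.57753832934839
hoodL [0.53530691 0.35242586 0.25      ] [0.50455917 0.12176403 0.25      ] 82.4071079790515
hoodF [0.72070609 0.08467651 0.25      ] [0.51261771 0.10766902 0.25      ] 173.69473770756434
```

```bash
python3 - <<'E'
from h import *
s=get_state();M=R.from_euler('xyz',s["eef_rot"],degrees=True).as_matrix();print(M.round(3))
yaw=lambda v:np.degrees(np.arctan2(v[1],v[0]))
print("tool y yaw",yaw(M[:,1]),"z yaw",yaw(M[:,2]))
th=np.radians(82.6);ex=np.array([np.cos(th),np.sin(th),0])
for sg in(1,-1):
    for q in (0,):
        d=yaw(M[:,1]*sg)
        print(sg,d,"delta yaw needed",82.6-d)
E
```

```text
[[-0.    -0.361  0.932]
 [ 0.     0.932  0.361]
 [-1.     0.    -0.   ]]
tool y yaw 111.18570746427926 z yaw 21.185708479984566
1 111.18570746427926 delta yaw needed -28.585707464279267
-1 -68.81429253572074 delta yaw needed 151.41429253572073
```

```bash
python3 -m creep '{"jaw":[-1,-1,-1,-1,-1,-1,-1,-1,-1,-1],"translation":[[-0.012,0,0],[-0.012,0,0],[-0.012,0,0],[-0.012,0,0],[-0.012,0,0],[-0.012,0,0],[-0.012,0,0],[-0.012,0,0],[-0.012,0,0],[-0.012,0,0]],"roll":[0.05,0.05,0.05,0.05,0.05,0.05,0.05,0.05,0.05,0.05]}' 10
python3 - <<'E'
from h import *
s=get_state();M=R.from_euler('xyz',s["eef_rot"],degrees=True).as_matrix();print(M.round(4),s["joints"])
print(M.T@(np.array([.49,-.03,.31])-s["tcp_pos"]))
E
```

```text
time_s: 1.35
tcp_pos: [0.2439, -0.6293, 0.3093]
eef_rot: [51.8, 90.0, 44.2]
contact_force: [0.9, -0.2, -0.5]
gripper_width: 0.0875
[[ 1.000e-04  1.319e-01  9.913e-01]
 [ 1.000e-04  9.913e-01 -1.319e-01]
 [-1.000e+00  1.000e-04  1.000e-04]] [-5.23052131e+01  1.79852612e+01  1.23044314e+01 -4.90182071e-03
 -8.43197248e+01 -4.52730324e+01]
[-0.00069331  0.62649287  0.16489542]
```

```bash
for i in 1; do python3 -m creep '{"jaw":[-1,-1,-1,-1,-1,-1,-1,-1,-1,-1],"translation":[[0,0.031,0.008],[0,0.031,0.008],[0,0.031,0.008],[0,0.031,0.008],[0,0.031,0.008],[0,0.031,0.008],[0,0.031,0.008],[0,0.031,0.008],[0,0.031,0.008],[0,0.031,0.008]],"roll":[0,0,0,0,0,0,0,0,0,0]}'; done
python3 -m creep '{"jaw":[-1,-1,-1,-1,-1,-1,-1,-1,-1,-1],"translation":[[0,0.032,0.0085],[0,0.032,0.0085],[0,0.032,0.0085],[0,0.032,0.0085],[0,0.032,0.0085],[0,0.032,0.0085],[0,0.032,0.0085],[0,0.032,0.0085],[0,0.032,0.0085],[0,0,0]],"roll":[0,0,0,0,0,0,0,0,0,0]}'
python3 - <<'E'
from h import *
s=get_state();c=capture("wrist");save(c,"w2");c["image"]
print(s["tcp_pos"],s["joints"])
P=wpose(s,c);np.save("wp2.npy",P)
for k,m in masks(c["image"]).items():
    N,l,st,ce=cv2.connectedComponentsWithStats(m.astype(np.uint8))
    for i in range(1,N):
        if st[i,4]>60:
            y,x=np.where(l==i); r=cv2.minAreaRect(np.c_[x,y].astype(np.float32))
            print(k,st[i],ce[i].round(1),cv2.boxPoints(r).round(1).tolist())
E
```

```text
time_s: 2.35
tcp_pos: [0.3637, -0.3311, 0.3089]
eef_rot: [-8.7, 90.0, -16.2]
contact_force: [0.3, -0.0, 0.2]
gripper_width: 0.0876
time_s: 3.35
tcp_pos: [0.4778, -0.0541, 0.3085]
eef_rot: [110.7, 90.0, 103.4]
contact_force: [-1.1, -0.3, 0.1]
gripper_width: 0.088
[ 0.47777456 -0.05405199  0.30847011] [ 1.70334544e+01 -1.56000754e+00 -1.09690452e+01 -2.29792871e-02
 -8.05895079e+01 -1.14333631e+02]
red [272 185  10  80 542] [276.1 220.5] [[272.0, 185.0], [281.0, 185.0], [281.0, 264.0], [272.0, 264.0]]
red [271 289   6  18  77] [273.6 296.7] [[270.79998779296875, 305.79998779296875], [272.0, 288.70001220703125], [276.3999938964844, 289.0], [275.20001220703125, 306.20001220703125]]
blue [318 108  16  47 593] [325.6 130.7] [[317.3999938964844, 153.5], [321.0, 107.19999694824219], [333.79998779296875, 108.0999984741211], [330.20001220703125, 154.5]]
blue [172 157  15  69 116] [179.  188.8] [[171.5, 157.10000610351562], [173.39999389648438, 156.6999969482422], [187.5, 224.6999969482422], [185.60000610351562, 225.10000610351562]]
blue [401 202  12  35 221] [406.5 218.8] [[400.1000061035156, 234.89999389648438], [406.3999938964844, 201.5], [412.79998779296875, 202.6999969482422], [406.5, 236.10000610351562]]
```

View pics/w2.png

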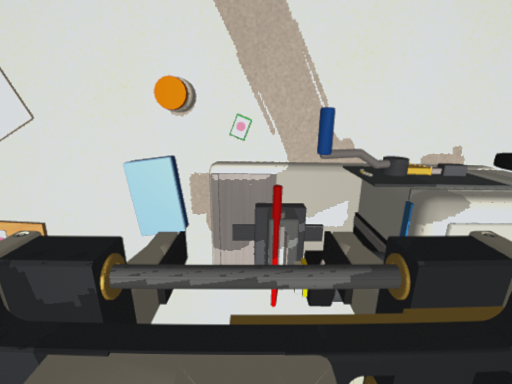

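```bash
python3 - <<'E'
from h import *
c=capture("wrist");P=np.load("wp2.npy")
m=masks(c["image"])["red"]
for r in range(185,264,6):
    x=np.where(m[r])[0]; print(r,x.min(),x.max(),end=' | ')
print()
s1=onz(c,(277,185),.174,P);print("sleeve outer end",s1)
t=capture("top");s=capture("scene")
sl=onz(c,(277,202),.174,P);print(sl)
x,e=tri([ray(c,(325.6,130.7),P),ray(t,(194.6,270.5)),ray(s,(233.3,134.3))]);print("grip",x,e)
a=onz(c,(327,107.5),.172,P);b=onz(c,(324,154),.172,P);print(a,b,np.linalg.norm(a-b))
# crossbar points
a=onz(c,(277,240),.175,P);b=onz(c,(273.6,296.7),.175,P);print("bar",a,b,np.degrees(np.arctan2(*(a-b)[[1,0]])))
save(c,"w2c",(200,150,360,270),5)
E
```

```text
Traceback (most recent call last):
ValueError: zero-size array to reduction operation minimum which has no identity
```

```bash
cat > look.py <<'E'
from h import *
import sys
s0=get_state();c=capture("wrist");P=wpose(s0,c);t=capture("top");s=capture("scene");n=sys.argv[1]
np.save("P_"+n+".npy",P);print("tcp",s0["tcp_pos"].round(4) if hasattr(s0["tcp_pos"],'round') else s0["tcp_pos"],"qd",np.round(s0["qd"],2))
save(c,n)
for cn,cc in (("w",c),("t",t),("s",s)):
  for k,m in masks(cc["image"]).items():
    N,l,st,ce=cv2.connectedComponentsWithStats(m.astype(np.uint8))
    for i in range(1,N):
        if st[i,4]>60:
            y,x=np.where(l==i); r=cv2.minAreaRect(np.c_[x,y].astype(np.float32))
            print(cn,k,st[i],ce[i].round(1),np.array(cv2.boxPoints(r)).round(0).tolist())
E
python3 look.py w3
```

```text
tcp [ 0.4768 -0.0561  0.3087] qd [-1.51 -0.55 -0.29  0.09 -0.06  0.35]
w red [274 186  10  79 539] [277.8 220.8] [[274.0, 186.0], [283.0, 186.0], [283.0, 264.0], [274.0, 264.0]]
w red [273 289   6  18  82] [275.1 297.1] [[272.0, 306.0], [273.0, 289.0], [278.0, 289.0], [277.0, 306.0]]
w blue [320 109  16  46 586] [327.4 131.4] [[319.0, 154.0], [323.0, 108.0], [336.0, 109.0], [332.0, 155.0]]
w blue [173 157  16  69 115] [180.4 189.4] [[173.0, 157.0], [175.0, 157.0], [189.0, 225.0], [187.0, 225.0]]
w blue [403 202  12  35 225] [408.3 219. ] [[402.0, 235.0], [408.0, 202.0], [415.0, 203.0], [408.0, 236.0]]
t red [232 142  11  57 232] [237.2 169.5] [[232.0, 198.0], [237.0, 142.0], [243.0, 142.0], [237.0, 198.0]]
t blue [475 290  37   7  74] [493.7 293.1] [[475.0, 295.0], [511.0, 289.0], [511.0, 291.0], [475.0, 297.0]]
s red [271 171  39  28  78] [293.  181.9] [[271.0, 171.0], [275.0, 165.0], [313.0, 192.0], [309.0, 198.0]]
```

```bash
python3 - <<'E'
import cv2
im=cv2.imread("pics/w3.png");cv2.imwrite("pics/w3c.png",cv2.resize(im[70:320,190:440],None,fx=2.4,fy=2.4,interpolation=cv2.INTER_CUBIC))
E
```

```text
(no output)
```

View pics/w3c.png

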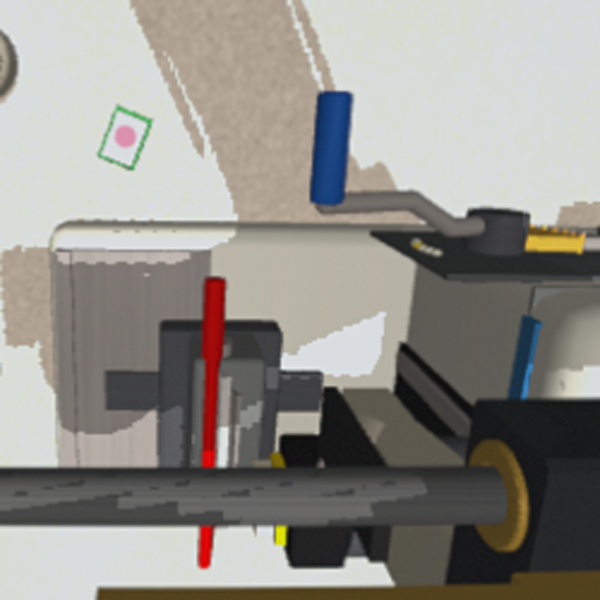

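```bash
python3 - <<'E'
from h import *
c=capture("wrist");P=np.load("P_w3.npy");t=capture("top");s=capture("scene")
for uv in [(279,186),(278.7,203),(278,220),(277,250),(275.1,297.1)]: print(uv,onz(c,uv,.174,P).round(4))
x,e=tri([ray(c,(278.7,203),P),ray(t,(231.2,225.6)),ray(s,(249,160.8))]);print("sleeve",x,e)
x,e=tri([ray(c,(327.4,131.4),P),ray(t,(194.6,270.5)),ray(s,(233.3,134.3))]);print("grip",x,e)
a=onz(c,(329.5,108.5),.174,P);b=onz(c,(325.5,154.5),.174,P);print(a,b,np.linalg.norm(a-b),np.degrees(np.arctan2(*(a-b)[[1,0]])))
# dots/plate, hood left
E
```

```text
(279, 186) [ 0.4871 -0.0259  0.174 ]
(278.7, 203) [ 0.5093 -0.0286  0.174 ]
(278, 220) [ 0.5324 -0.0319  0.174 ]
(277, 250) [ 0.5756 -0.0377  0.174 ]
(275.1, 297.1) [ 0.6504 -0.0482  0.174 ]
sleeve [ 0.50862011 -0.02944724  0.17344397] [np.float64(0.0012070942158236328), np.float64(0.002036824822163776), np.float64(0.0009676092420527074)]
grip [0.42749296 0.03879396 0.17119204] [np.float64(0.000498142483932964), np.float64(0.00138649993152551), np.float64(0.0009102941911031863)]
[0.40194648 0.04213047 0.174     ] [0.45494347 0.03439141 0.174     ] 0.05355906598946837 171.69191543415727
```

```bash
python3 -m creep '{"jaw":[0,0,0,0,0,0,0,0,0,0],"translation":[[0.01,0.006,0.0044],[0.01,0.006,0.0044],[0.01,0.006,0.0044],[0.01,0.006,0.0044],[0.01,0.007,0.0044],[0.01,0,0],[0.01,0,0],[0.01,0,0],[0.01,0,0],[0,0,0]],"roll":[0,0,0,0,0,0,0,0,0,0]}' 8
python3 look.py w4
```

```text
time_s: 4.75
tcp_pos: [0.5016, -0.0291, 0.2172]
eef_rot: [-165.4, 89.9, -172.9]
contact_force: [0.2, 0.3, 0.7]
gripper_width: 0.0442
tcp [ 0.5016 -0.0291  0.2172] qd [ 0.07 -0.73  2.02  0.59 -1.59  0.05]
w red [249 188  16  77 831] [255.3 222.5] [[249.0, 188.0], [264.0, 188.0], [264.0, 264.0], [249.0, 264.0]]
w red [251 289   7  26 178] [254.1 301.4] [[251.0, 289.0], [257.0, 289.0], [257.0, 314.0], [251.0, 314.0]]
w blue [ 310   77   24   68 1266] [321.5 110.5] [[309.0, 144.0], [314.0, 76.0], [333.0, 77.0], [329.0, 145.0]]
w blue [133 152  24  84 418] [144.3 191.7] [[132.0, 152.0], [137.0, 151.0], [158.0, 235.0], [153.0, 236.0]]
w blue [428 211  20  45 477] [437.4 231.5] [[426.0, 252.0], [436.0, 210.0], [448.0, 213.0], [438.0, 255.0]]
t red [233 142  10  48 193] [237.7 164.7] [[233.0, 189.0], [237.0, 142.0], [243.0, 142.0], [238.0, 189.0]]
t blue [475 290  37   7  76] [493.4 293.1] [[475.0, 295.0], [511.0, 289.0], [511.0, 291.0], [475.0, 297.0]]
s red [267 169  44  31  76] [293.8 182.6] [[267.0, 169.0], [272.0, 162.0], [314.0, 192.0], [309.0, 199.0]]
```

View pics/w4.png

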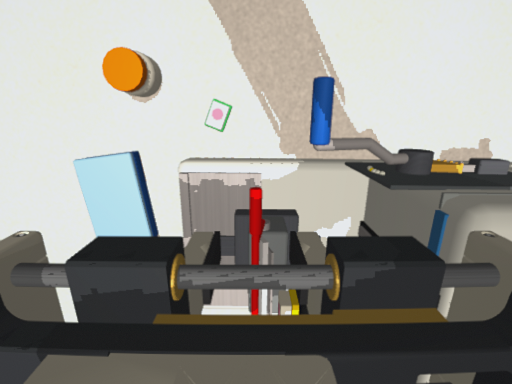

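```bash
python3 - <<'E'
from h import *
c=capture("wrist");P=np.load("P_w4.npy")
for d in(-.0095,0,.0095): print(proj(c,[.5016+.991*d,-.0291-.13*d,.174],P))
m=masks(c["image"])["red"]
for r in range(186,264,6):
    x=np.where(m[r])[0]; print(r,x.size and (x.min(),x.max()),end=' | ')
for r in (188,240): print(onz(c,(255,r),.174,P))
E
```

```text
[254.02965846 193.96174729]
[254.03900184 203.81354424]
[254.04820877 213.45121348]
186 (np.int64(251), np.int64(259)) | 192 (np.int64(250), np.int64(260)) | 198 (np.int64(250), np.int64(260)) | 204 (np.int64(250), np.int64(260)) | 210 (np.int64(249), np.int64(261)) | 216 (np.int64(249), np.int64(261)) | 222 (np.int64(249), np.int64(263)) | 228 (np.int64(249), np.int64(261)) | 234 (np.int64(251), np.int64(259)) | 240 (np.int64(251), np.int64(258)) | 246 (np.int64(251), np.int64(258)) | 252 (np.int64(251), np.int64(258)) | 258 (np.int64(251), np.int64(258)) | [ 0.48670297 -0.02624892  0.174     ]
[ 0.53819321 -0.03299685  0.174     ]
```

```bash
python3 -m creep '{"jaw":[0,0,0,0,0,0,1,1,1,1],"translation":[[0.012,0,0],[0.012,0,0],[0.012,0,0],[0.012,0,0],[0.011,0,0],[0,0,0],[0,0,0],[0,0,0],[0,0,0],[0,0,0]],"roll":[0,0,0,0,0,0,0,0,0,0]}' 8
```

```text
time_s: 5.95
tcp_pos: [0.5029, -0.0288, 0.1602]
eef_rot: [21.2, 90.0, 13.8]
contact_force: [0.2, -0.4, 1.3]
gripper_width: 0.0173
```

```bash
python3 -m creep '{"jaw":[1,1,1,1,1,1,1,1,1,1],"translation":[[0,0,0],[0,0,0],[0.0006,-0.004,0],[0.0009,-0.004,0],[0.0012,-0.0038,0],[0.0015,-0.0037,0],[0.0018,-0.0036,0],[0.002,-0.0034,0],[0,0,0],[0,0,0]],"roll":[0,0,0,0,0,0,0,0,0,0]}' 8
```

```text
time_s: 6.95
tcp_pos: [0.4997, -0.0513, 0.1517]
eef_rot: [-157.3, 90.0, -164.8]
contact_force: [-0.8, 0.0, -0.2]
gripper_width: 0.0006
```

```bash
python3 look.py w5; python3 - <<'E'
from h import *
c=capture("scene");save(c,"s5",(190,60,360,230),4)
E
```

```text
tcp [ 0.4997 -0.0513  0.1517] qd [ 0.24 -0.13  0.16  0.1  -0.03 -0.13]
w red [279 210  18  27 428] [288.3 223.2] [[279.0, 210.0], [296.0, 210.0], [296.0, 236.0], [279.0, 236.0]]
w blue [ 364   60   39   94 2646] [382.7 106.1] [[362.0, 152.0], [374.0, 57.0], [403.0, 61.0], [391.0, 155.0]]
w blue [126 157  29  89 585] [140.4 199.2] [[126.0, 158.0], [133.0, 156.0], [156.0, 243.0], [149.0, 245.0]]
t red [234 142   9  40 168] [238.2 161.2] [[234.0, 181.0], [237.0, 142.0], [243.0, 142.0], [239.0, 181.0]]
t blue [475 290  37   7  73] [493.8 293.1] [[475.0, 295.0], [511.0, 289.0], [511.0, 291.0], [475.0, 297.0]]
s red [267 169  43  23  78] [289.4 179.7] [[267.0, 169.0], [268.0, 167.0], [310.0, 189.0], [309.0, 191.0]]
```

View pics/w5.png

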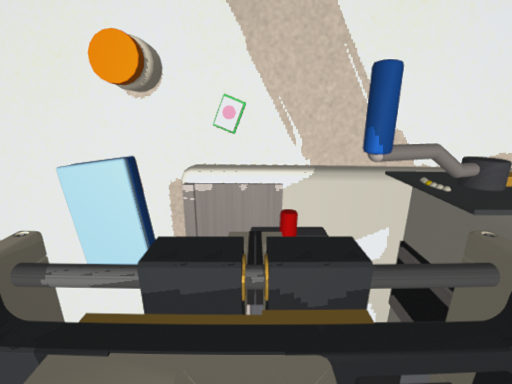

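View pics/s5.png

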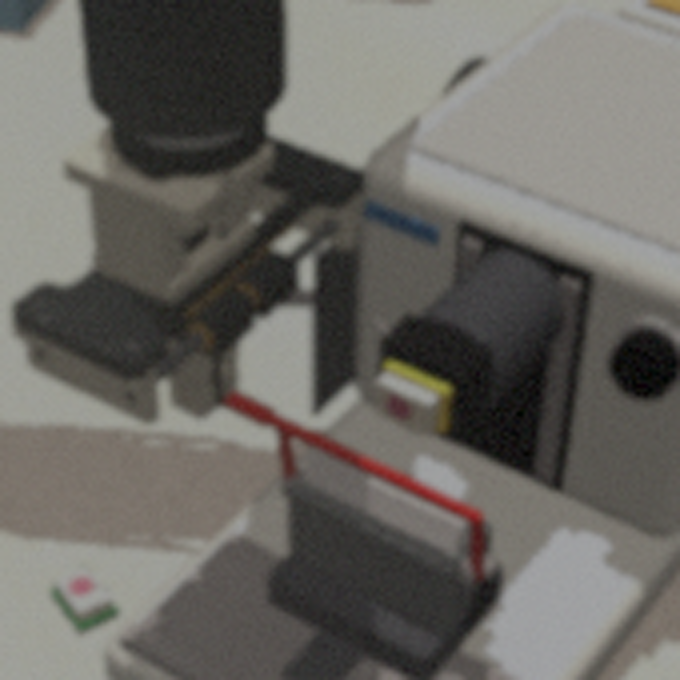

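```bash
python3 - <<'E'
from h import *
c=capture("wrist");s0=get_state();P=wpose(s0,c)
for z in(.165,.174,.18): print(z,onz(c,(288.3,210),z,P),onz(c,(288.3,230),z,P))
print(proj(c,s0["tcp_pos"],P),s0["tcp_pos"], s0["gripper_width"])
# expected px of sleeve outer end top with sleeve at old place
print(proj(c,[.487,-.026,.174],P))
m=masks(c["image"])["red"]
for r in range(208,238,3):
    x=np.where(m[r])[0]; print(r,x.size and (x.min(),x.max()),end=' | ')
save(c,"w5c",(220,190,330,290),6)
E
```

```text
0.165 [ 0.48941446 -0.02489298  0.165     ] [ 0.50485713 -0.02633778  0.165     ]
0.174 [ 0.4861217  -0.02566212  0.174     ] [ 0.50080584 -0.02703595  0.174     ]
0.18 [ 0.48392652 -0.02617488  0.18      ] [ 0.49810498 -0.0275014   0.18      ]
[253.93910578 221.00360803] [ 0.49975648 -0.05103937  0.15184223] 0.0004717327320334432
[287.92651213 211.26937007]
208 0 | 211 (np.int64(281), np.int64(294)) | 214 (np.int64(280), np.int64(296)) | 217 (np.int64(280), np.int64(296)) | 220 (np.int64(280), np.int64(295)) | 223 (np.int64(280), np.int64(295)) | 226 (np.int64(280), np.int64(295)) | 229 (np.int64(279), np.int64(296)) | 232 (np.int64(282), np.int64(295)) | 235 (np.int64(282), np.int64(295)) |
```

View pics/w5c.png

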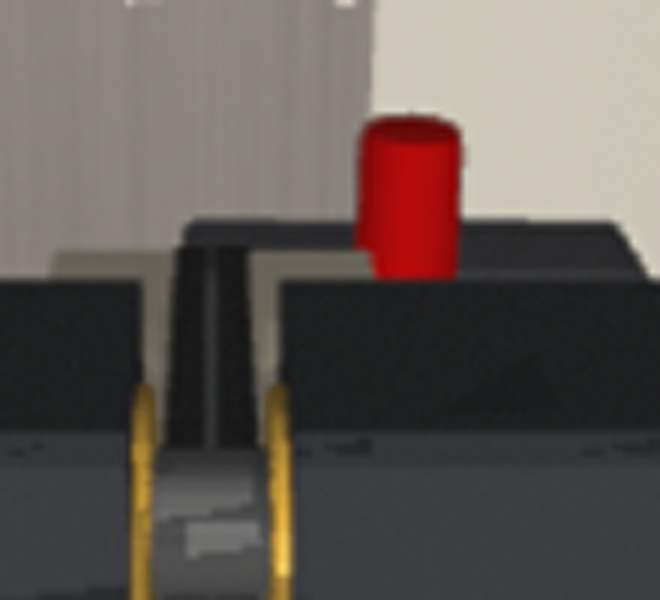

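```bash
python3 - <<'E'
from h import *
c=capture("wrist");T=c["tool_from_camera"]
for z in(-.0125,-.0095,0,.0095):
    print(z,[ (x,proj(c,[x,0,z],T).round(0).tolist()) for x in(0,-.01,-.02,-.03,-.04,-.05)])
print(proj(c,[0,.021,0],T),proj(c,[-.02,.021,0],T))
E
```

```text
-0.0125 [(0, [254.0, 206.0]), (-0.01, [254.0, 210.0]), (-0.02, [254.0, 215.0]), (-0.03, [254.0, 220.0]), (-0.04, [254.0, 226.0]), (-0.05, [254.0, 233.0])]
-0.0095 [(0, [254.0, 209.0]), (-0.01, [254.0, 214.0]), (-0.02, [254.0, 219.0]), (-0.03, [254.0, 224.0]), (-0.04, [254.0, 231.0]), (-0.05, [254.0, 237.0])]
0 [(0, [254.0, 221.0]), (-0.01, [254.0, 226.0]), (-0.02, [254.0, 232.0]), (-0.03, [254.0, 238.0]), (-0.04, [254.0, 244.0]), (-0.05, [254.0, 252.0])]
0.0095 [(0, [254.0, 232.0]), (-0.01, [254.0, 238.0]), (-0.02, [254.0, 244.0]), (-0.03, [254.0, 250.0]), (-0.04, [254.0, 258.0]), (-0.05, [254.0, 266.0])]
[281.01844857 220.9828945 ] [283.66696726 231.48057724]
```

```bash
python3 - <<'E'
from h import *
c=capture("scene");s=get_state();M=R.from_euler('xyz',s["eef_rot"],degrees=True).as_matrix()
f=lambda q:(4*(proj(c,s["tcp_pos"]+M@np.array(q))-[190,60])).round(0)
for x in(0,-.02,-.04):
    print(x,[f([x,y,z]).tolist() for y in(-.021,.021) for z in(-.0095,.0095)])
save(c,"s6",(210,120,300,200),8)
E
```

```text
0 [[166.0, 464.0], [193.0, 478.0], [212.0, 423.0], [239.0, 436.0]]
-0.02 [[164.0, 438.0], [191.0, 451.0], [210.0, 396.0], [238.0, 409.0]]
-0.04 [[161.0, 410.0], [189.0, 424.0], [209.0, 368.0], [237.0, 381.0]]
```

View pics/s6.png

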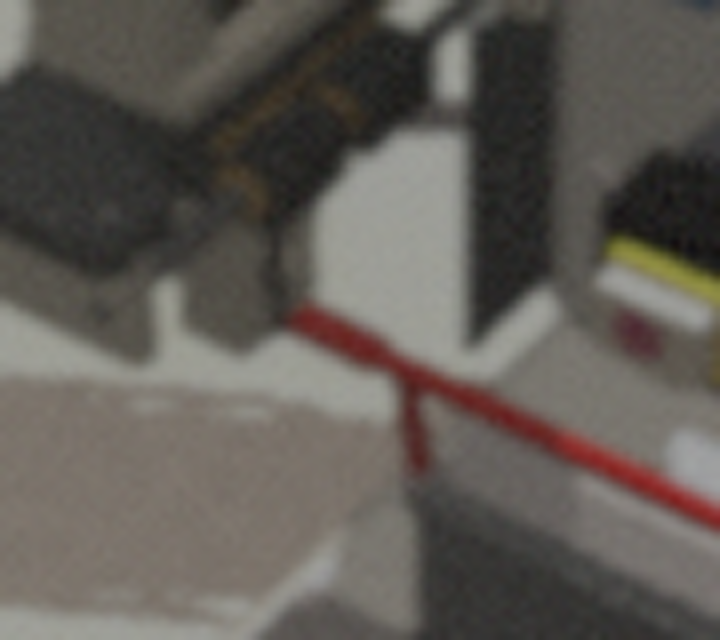

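```bash
python3 - <<'E'
from h import *
c=capture("scene");s=get_state();M=R.from_euler('xyz',s["eef_rot"],degrees=True).as_matrix()
f=lambda q:(8*(proj(c,s["tcp_pos"]+M@np.array(q))-[210,120])).round(0)
for x in(-.045,-.066,-.08,-.1):
    print(x,[f([x,y,z]).tolist() for y in(-.0965,.0965) for z in(-.039,.039)])
w=capture("wrist");T=w["tool_from_camera"]
for x in(-.045,-.066,-.08,-.1):
    print(x,[proj(w,[x,y,z],T).round(0).tolist() for y in(-.0965,.0965) for z in(-.039,.039)])
save(c,"s7",(190,70,310,170),6.5)
E
```

```text
-0.045 [[-110.0, 442.0], [125.0, 566.0], [334.0, 68.0], [559.0, 164.0]]
-0.066 [[-120.0, 382.0], [119.0, 505.0], [332.0, 9.0], [560.0, 104.0]]
-0.08 [[-127.0, 340.0], [115.0, 464.0], [331.0, -32.0], [561.0, 63.0]]
-0.1 [[-137.0, 280.0], [109.0, 402.0], [330.0, -91.0], [563.0, 3.0]]
-0.045 [[88.0, 187.0], [110.0, 300.0], [419.0, 187.0], [398.0, 300.0]]
-0.066 [[65.0, 197.0], [92.0, 322.0], [443.0, 197.0], [415.0, 322.0]]
-0.08 [[45.0, 206.0], [79.0, 340.0], [462.0, 206.0], [429.0, 340.0]]
-0.1 [[9.0, 222.0], [54.0, 372.0], [498.0, 222.0], [453.0, 372.0]]
```

View pics/s7.png

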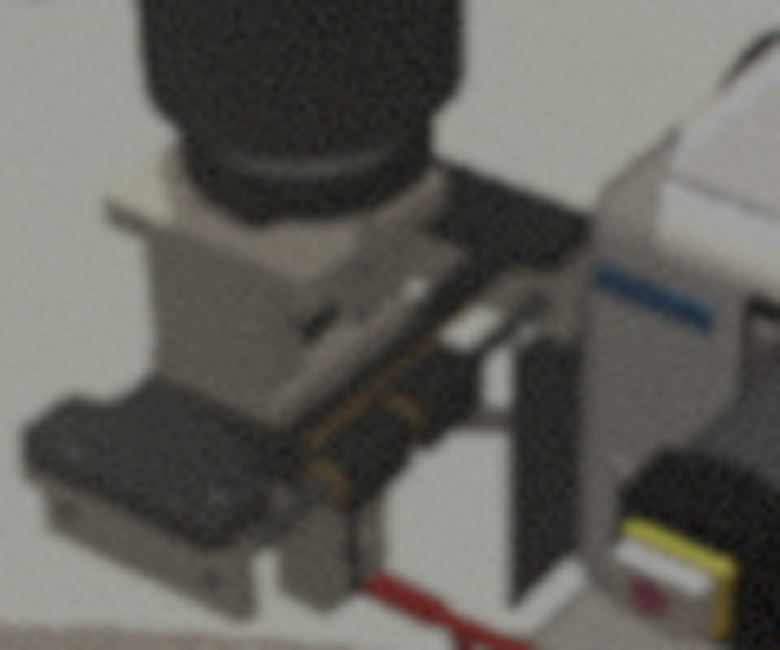

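The visible fingertips (wrist and scene views agree) end about 45 mm above the reported TCP, so the first grasp closed above the sleeve. I'll back up over the sleeve and go lower, allowing for this.

```bash
python3 -m creep '{"jaw":[0,0,0,0,0,0,0,0,0,0],"translation":[[-0.005,0,0],[-0.005,0.002,0],[0,0.004,0],[0,0.004,0],[0,0.004,0],[0,0.004,0],[0,0.0045,0],[0,0,0],[0,0,0],[0,0,0]],"roll":[0,0,0,0,0,0,0,0,0,0]}' 8
python3 look.py w6 | head -3; python3 - <<'E'
from h import *
c=capture("scene");save(c,"s8",(190,70,310,170),6.5)
E
```

```text
time_s: 8.4
tcp_pos: [0.5026, -0.0289, 0.1617]
eef_rot: [-163.2, 90.0, -170.6]
contact_force: [-0.7, 1.1, -0.0]
gripper_width: 0.0438
tcp [ 0.5026 -0.0289  0.1617] qd [-0.17 -0.01  0.06 -0.03  0.06  0.07]
w red [247 205  20  60 959] [255.3 235.3] [[247.0, 205.0], [266.0, 205.0], [266.0, 264.0], [247.0, 264.0]]
w red [250 289  10  25 227] [254.1 300.9] [[250.0, 289.0], [259.0, 289.0], [259.0, 313.0], [250.0, 313.0]]
```

View pics/w6.png

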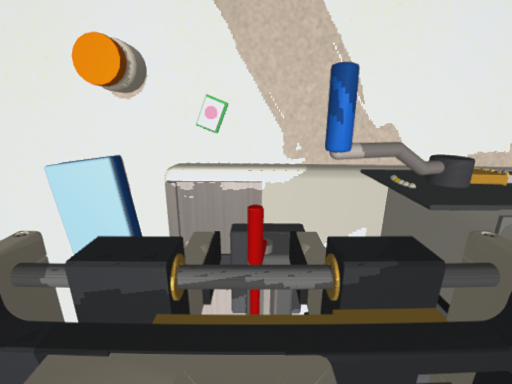

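View pics/s8.png

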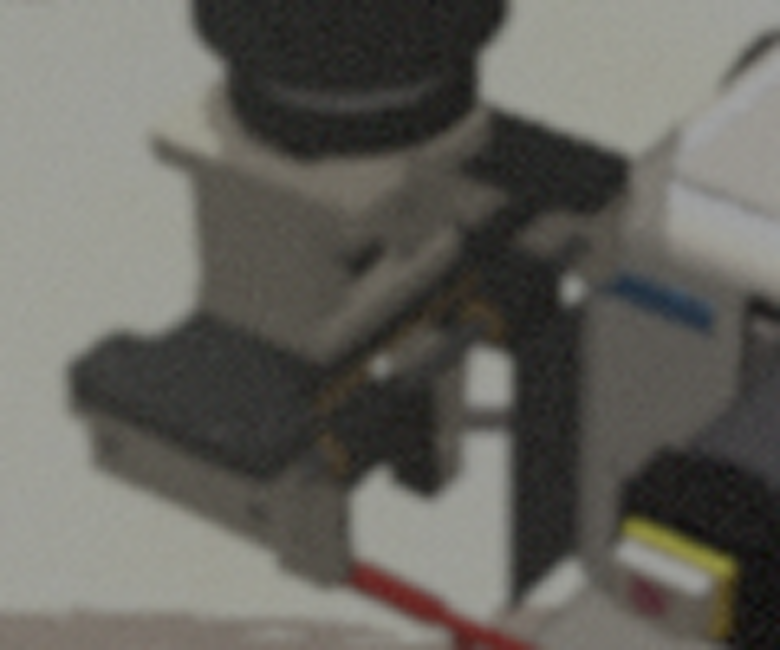

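```bash
python3 -m creep '{"jaw":[0,0,0,0,0,0,1,1,1,1],"translation":[[0.009,0,0],[0.009,0,0],[0.01,0,0],[0.01,0,0],[0.009,0,0],[0,0,0],[0,0,0],[0,0,0],[0,0,0],[0,0,0]],"roll":[0,0,0,0,0,0,0,0,0,0]}' 8
python3 -m creep '{"jaw":[1,1,1,1,1,1,1,1,1,1],"translation":[[0,0,0],[0,0,0],[0,0,0],[0,0,0],[0.0006,-0.004,0],[0.0009,-0.004,0],[0.0012,-0.0038,0],[0,0,0],[0,0,0],[0,0,0]],"roll":[0,0,0,0,0,0,0,0,0,0]}' 8
python3 look.py w7;python3 - <<'E'
from h import *
c=capture("scene");save(c,"s9",(190,70,310,170),6.5)
E
```

```text
time_s: 9.6
tcp_pos: [0.5029, -0.0288, 0.1152]
eef_rot: [23.1, 90.0, 15.6]
contact_force: [0.4, -0.2, 0.0]
gripper_width: 0.0173
time_s: 10.6
tcp_pos: [0.501, -0.041, 0.112]
eef_rot: [-102.0, 90.0, -109.5]
contact_force: [0.6, -0.6, -1.7]
gripper_width: 0.0115
tcp [ 0.501 -0.041  0.112] qd [ 0.13 -0.16 -0.03 -0.06 -0.16  0.05]
w red [244 230  23  35 746] [254.6 247.5] [[244.0, 230.0], [266.0, 230.0], [266.0, 264.0], [244.0, 264.0]]
w red [245 289  22  25 484] [255.5 300.2] [[245.0, 289.0], [266.0, 289.0], [266.0, 313.0], [245.0, 313.0]]
w blue [ 373   42   54  123 4669] [398.9 102.2] [[370.0, 162.0], [388.0, 38.0], [427.0, 43.0], [409.0, 167.0]]
w blue [ 99 162  35  91 852] [116.5 204.6] [[99.0, 163.0], [109.0, 160.0], [136.0, 249.0], [126.0, 252.0]]
t red [238 142  11  49 228] [244.1 164.2] [[238.0, 142.0], [248.0, 142.0], [248.0, 190.0], [238.0, 190.0]]
t blue [475 290  37   7  76] [493.7 293.1] [[475.0, 295.0], [511.0, 289.0], [511.0, 291.0], [475.0, 297.0]]
s red [257 170  52  30  93] [284.2 183.5] [[257.0, 171.0], [259.0, 167.0], [310.0, 195.0], [308.0, 199.0]]
```

View pics/s9.png

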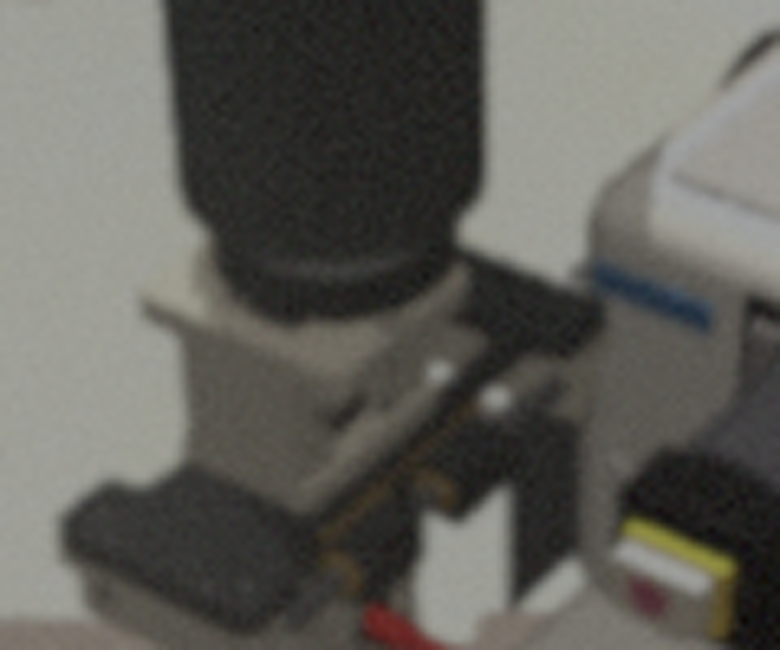

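```bash
python3 -m creep '{"jaw":[1,1,1,1,1,1,1,1,1,1],"translation":[[0.0015,-0.0037,0],[0.0018,-0.0036,0],[0.002,-0.0034,0],[0.0023,-0.0033,0],[0.0026,-0.0031,0],[0.0028,-0.0028,0],[0.003,-0.0026,0],[0,0,0],[0,0,0],[0,0,0]],"roll":[0,0,0,0,0,0,0,0,0,0]}' 8
python3 look.py w8 | grep -v blue
```

```text
time_s: 11.8
tcp_pos: [0.498, -0.0631, 0.0958]
eef_rot: [-142.3, 90.0, -149.7]
contact_force: [2.1, 0.1, -2.8]
gripper_width: 0.0118
tcp [ 0.498  -0.0631  0.0958] qd [ 0.08 -0.13  0.11  0.03 -0.17  0.03]
w red [244 228  23  37 768] [254.9 246.4] [[244.0, 228.0], [266.0, 228.0], [266.0, 264.0], [244.0, 264.0]]
w red [245 289  30  25 512] [256.9 301.2] [[245.0, 289.0], [274.0, 289.0], [274.0, 313.0], [245.0, 313.0]]
t red [240 145  21  45 257] [254.3 162.2] [[240.0, 145.0], [260.0, 145.0], [260.0, 189.0], [240.0, 189.0]]
s red [241 176  69  32 208] [278.  194.9] [[238.0, 183.0], [241.0, 175.0], [309.0, 203.0], [306.0, 211.0]]
```

View pics/w8.png

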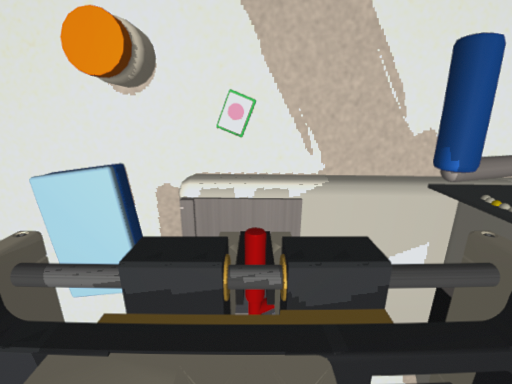

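```bash
python3 -m creep '{"jaw":[1,1,1,1,1,1,1,1,1,1],"translation":[[0.0034,-0.0025,0],[0.0036,-0.0022,0],[0.0038,-0.0019,0],[0.004,-0.0015,0],[0,0,0],[0,0,0],[0,0,0],[0,0,0],[0,0,0],[0,0,0]],"roll":[0,0,0,0,0,0,0,0,0,0]}' 5
python3 look.py w9 | grep -v blue
```

```text
time_s: 12.95
tcp_pos: [0.4971, -0.0701, 0.0806]
eef_rot: [93.8, 89.9, 86.4]
contact_force: [0.9, 6.7, -3.5]
gripper_width: 0.0116
tcp [ 0.4971 -0.0701  0.0806] qd [-0.01 -0.03 -0.04  0.03  0.03 -0.05]
w red [245 226  22  39 791] [255.2 245.6] [[245.0, 226.0], [266.0, 226.0], [266.0, 264.0], [245.0, 264.0]]
w red [246 289  29  25 492] [257.9 301.6] [[245.0, 289.0], [271.0, 285.0], [275.0, 311.0], [249.0, 315.0]]
t red [241 146  24  45 228] [257.6 163.6] [[241.0, 146.0], [261.0, 139.0], [276.0, 184.0], [257.0, 191.0]]
s red [239 182  71  34 228] [278.2 202.2] [[237.0, 189.0], [244.0, 175.0], [309.0, 204.0], [303.0, 218.0]]
```

```bash
python3 -m creep '{"jaw":[1,1,1,1,1,1,1,1,1,1],"translation":[[0.004,0.001,0],[0.004,0,0],[0.004,0,0],[0.004,0,0],[0.004,0,0],[0,0,0],[0,0,0],[0,0,0],[0,0,0],[0,0,0]],"roll":[0,0,0,0,0,0,0,0,0,0]}' 5
python3 look.py w10 | grep -v blue
python3 - <<'E'
from h import *
c=capture("scene");save(c,"s10",(190,70,330,250),3.3)
E
```

```text
time_s: 14.1
tcp_pos: [0.497, -0.0699, 0.0612]
eef_rot: [-168.8, 90.0, -176.2]
contact_force: [0.5, -1.0, -2.3]
gripper_width: 0.0118
tcp [ 0.497  -0.0699  0.0612] qd [-0.02 -0.13  0.   -0.06 -0.04  0.01]
w red [245 228  21  37 752] [255.  246.5] [[245.0, 228.0], [265.0, 228.0], [265.0, 264.0], [245.0, 264.0]]
w red [246 289  29  26 509] [257.8 302.5] [[246.0, 289.0], [274.0, 289.0], [274.0, 314.0], [246.0, 314.0]]
t red [242 146  23  46 227] [257.5 164.5] [[241.0, 146.0], [261.0, 140.0], [276.0, 185.0], [256.0, 192.0]]
s red [240 183  71  38 245] [278.5 206.7] [[237.0, 196.0], [245.0, 177.0], [310.0, 205.0], [302.0, 223.0]]
```

View pics/s10.png

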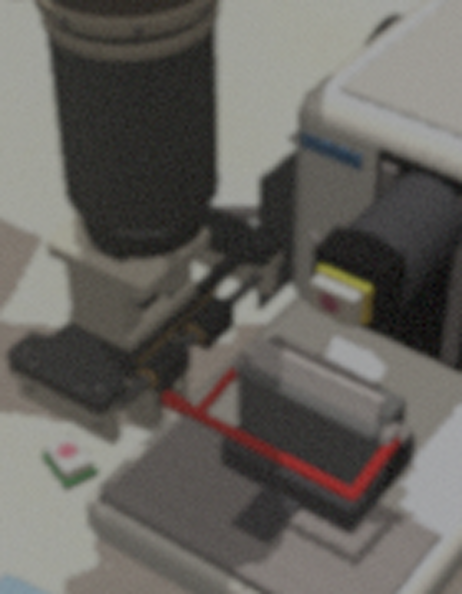

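```bash
python3 -m creep '{"jaw":[1,1,1,1,1,1,1,1,1,1],"translation":[[0.002,0.0005,0],[0.002,0,0],[0.002,0.0005,0],[0.001,0,0],[0.001,0,0],[0,0,0],[0,0,0],[0,0,0],[0,0,0],[0,0,0]],"roll":[0,0,0,0,0,0,0,0,0,0]}' 5
python3 look.py w11 | grep red
```

```text
time_s: 15.3
tcp_pos: [0.4982, -0.0698, 0.0543]
eef_rot: [-31.7, 89.9, -39.1]
contact_force: [-0.9, -7.2, 5.9]
gripper_width: 0.0115
w red [244 231  22  34 730] [254.5 247.8] [[244.0, 231.0], [265.0, 231.0], [265.0, 264.0], [244.0, 264.0]]
w red [244 289  31  26 485] [255.4 301.3] [[244.0, 289.0], [273.0, 288.0], [274.0, 313.0], [245.0, 314.0]]
t red [242 146  23  46 233] [257.5 164.8] [[241.0, 146.0], [261.0, 140.0], [276.0, 185.0], [257.0, 192.0]]
s red [240 183  71  38 248] [279.2 206.8] [[238.0, 196.0], [246.0, 177.0], [310.0, 204.0], [302.0, 223.0]]
```

```bash
python3 -m creep '{"jaw":[0.5,0.5,0.5,0.5,0.5,0.5,0.5,1,1,1],"translation":[[0,0,0],[0,0,0],[0,0,0],[-0.01,0,0],[-0.01,0,0],[-0.01,0,0],[-0.01,0,0],[0,0,0],[0,0,0],[0,0,0]],"roll":[0,0,0,0,0,0,0,0,0,0]}' 5
python3 look.py w12 | grep -v blue
python3 - <<'E'
from h import *
c=capture("scene");save(c,"s12",(190,70,330,250),3.3)
E
```

```text
time_s: 16.45
tcp_pos: [0.497, -0.0689, 0.093]
eef_rot: [-177.9, 90.0, 174.6]
contact_force: [0.1, -0.4, 0.6]
gripper_width: 0.0036
tcp [ 0.497  -0.0689  0.093 ] qd [ 0.09  0.46 -0.08  0.06 -0.03  0.11]
w red [246 210  16  55 605] [253.9 232.5] [[246.0, 210.0], [261.0, 210.0], [261.0, 264.0], [246.0, 264.0]]
w red [248 289  11  25 219] [253.7 301.8] [[248.0, 289.0], [258.0, 289.0], [258.0, 313.0], [248.0, 313.0]]
t red [242 146  23  44 221] [257.5 163.9] [[238.0, 187.0], [242.0, 146.0], [264.0, 148.0], [260.0, 189.0]]
s red [238 189  73  32 228] [280.1 207.8] [[234.0, 206.0], [238.0, 189.0], [310.0, 205.0], [306.0, 223.0]]
```

View pics/s12.png

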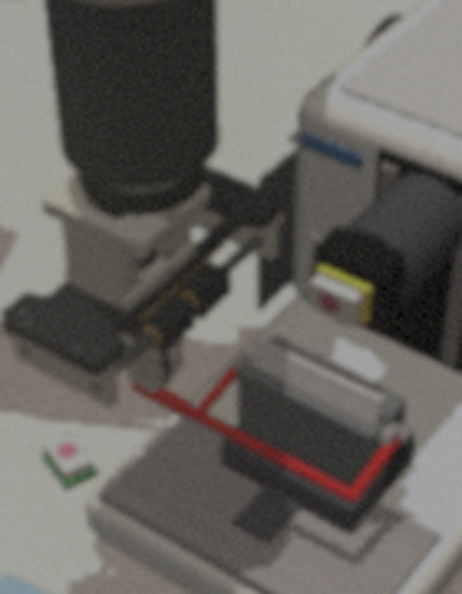

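View pics/w12.png

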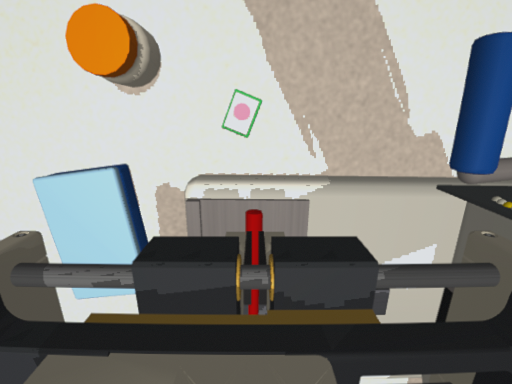

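```bash
python3 -m creep '{"jaw":[1,1,1,1,1,1,1,1,1,1],"translation":[[0.004,0,0],[0.003,0,0],[0.003,0,0],[0.002,0,0],[0.002,0,0],[0.002,0,0],[0,0,0],[0,0,0],[0,0,0],[0,0,0]],"roll":[0,0,0,0,0,0,0,0,0,0]}' 5
```

```text
time_s: 17.65
tcp_pos: [0.4978, -0.0694, 0.0823]
eef_rot: [-20.9, 89.8, -28.3]
contact_force: [-21.1, 5.6, 53.2]
gripper_width: 0.0004
```

```bash
python3 -m creep '{"jaw":[1,1,1,1,1,1,0,0,0,0],"translation":[[-0.006,0,0],[-0.016,0,0],[-0.02,0,0],[-0.02,0,0],[-0.02,0,0],[-0.02,0,0],[-0.02,0,0],[-0.02,0.005,-0.005],[-0.02,0.01,-0.009],[-0.01,0.012,-0.011]],"roll":[0,0,0,0,0,0,0,0,0,0]}' 5
python3 -m creep '{"jaw":[0,0,0,0,0,0,0,0,0,0],"translation":[[0,0.012,-0.01],[0,0.012,-0.01],[0,0.012,-0.01],[0,0.012,-0.01],[0,0.012,-0.01],[0,0.011,-0.011],[0,0,0],[0,0,0],[0,0,0],[0,0,0]],"roll":[0,0,0,0,0,0,0,0,0,0]}' 5
python3 look.py w13
```

```text
time_s: 18.65
tcp_pos: [0.4765, -0.0388, 0.2506]
eef_rot: [9.0, 89.9, 1.5]
contact_force: [0.1, -0.1, 0.4]
gripper_width: 0.027
time_s: 19.65
tcp_pos: [0.425, 0.039, 0.2491]
eef_rot: [-133.3, 90.0, -140.8]
contact_force: [-0.1, -0.2, -0.9]
gripper_width: 0.0436
tcp [0.425  0.039  0.2491] qd [-0.03 -0.04 -0.04 -0.03 -0.03 -0.06]
w blue [246 171  16  52 767] [253.9 196.5] [[246.0, 171.0], [261.0, 171.0], [261.0, 222.0], [246.0, 222.0]]
w blue [ 72 199  56  37 271] [114.3 214. ] [[72.0, 205.0], [86.0, 181.0], [140.0, 213.0], [126.0, 237.0]]
t red [232 146  33  94 525] [254.2 192.8] [[229.0, 236.0], [239.0, 145.0], [265.0, 148.0], [255.0, 239.0]]
t blue [475 290  37   7  73] [493.7 293.1] [[475.0, 295.0], [511.0, 289.0], [511.0, 291.0], [475.0, 297.0]]
s red [233 183  78  38 282] [275.1 205.2] [[231.0, 193.0], [239.0, 174.0], [310.0, 205.0], [302.0, 223.0]]
```

```bash
python3 - <<'E'
from h import *
c=capture("scene");save(c,"s13",(190,70,440,270),3)
E
```

```text
(no output)
```

View pics/w13.png

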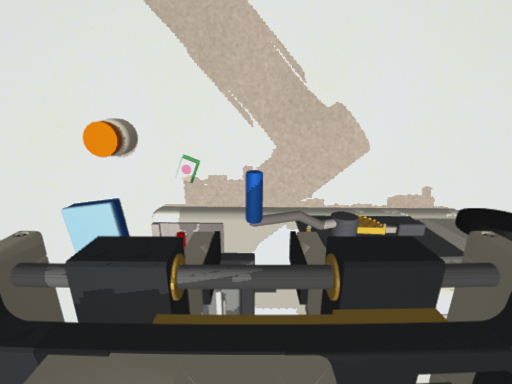

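View pics/s13.png

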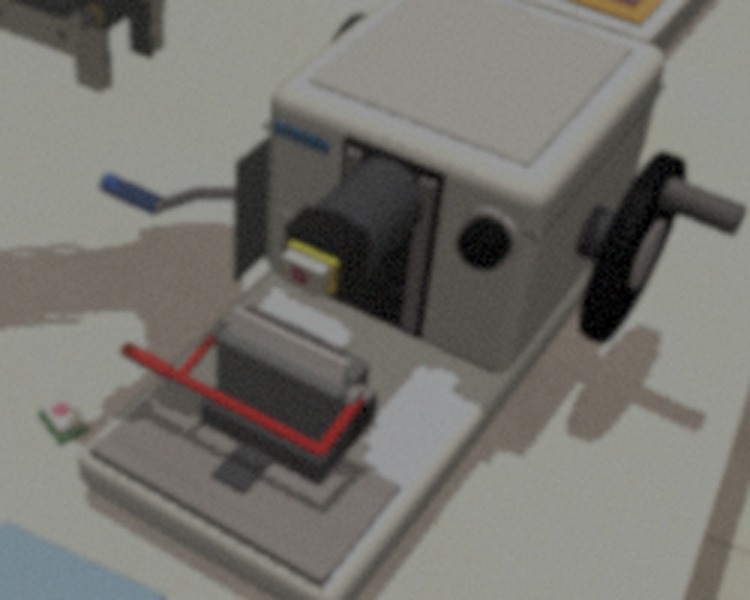

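```bash
python3 - <<'E'
from h import *
c=capture("wrist");P=np.load("P_w13.npy");t=capture("top");s=capture("scene");save(t,"t13",(120,120,320,300),4)
m=masks(t["image"])["red"]
for r in range(200,242,4):
    x=np.where(m[r])[0]; print(r,x.size and (x.min(),x.max()),end=' | ')
for uv in[(254,171),(254,196.5),(254,222)]: print(uv,onz(c,uv,.1745,P).round(4))
for u in[(252,218),(251,228)]: 
  x,e=tri([ray(t,u),ray(s,(239,189.7))]);print(u,"sleeve",x.round(4),e)
E
```

```text
200 (np.int64(255), np.int64(258)) | 204 (np.int64(255), np.int64(257)) | 208 (np.int64(235), np.int64(257)) | 212 (np.int64(239), np.int64(256)) | 216 (np.int64(253), np.int64(256)) | 220 (np.int64(252), np.int64(257)) | 224 (np.int64(252), np.int64(256)) | 228 (np.int64(251), np.int64(256)) | 232 (np.int64(251), np.int64(255)) | 236 (np.int64(250), np.int64(254)) | 240 0 | (254, 171) [0.4006 0.0422 0.1745]
(254, 196.5) [0.4273 0.0386 0.1745]
(254, 222) [0.4555 0.0349 0.1745]
(252, 218) sleeve [ 0.5147 -0.0722  0.1244] [np.float64(0.0071772634020402706), np.float64(0.007177263402040298)]
(251, 228) sleeve [ 0.5014 -0.0655  0.1111] [np.float64(0.00029367531915048287), np.float64(0.00029367531915024857)]
```

View pics/t13.png

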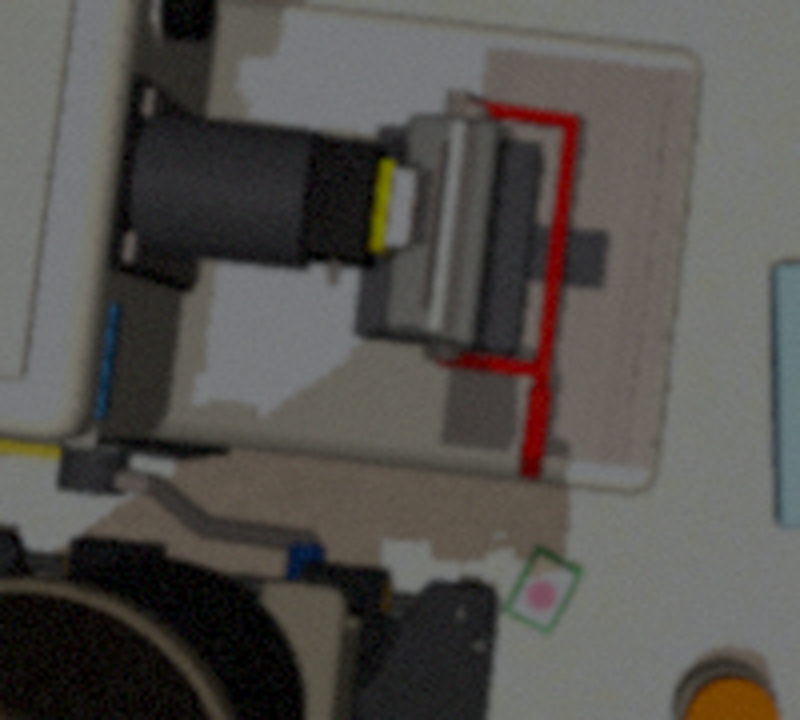

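```bash
python3 - <<'E'
from h import *
t=capture("top");s=capture("scene")
x,e=tri([ray(t,(253.7,226.5)),ray(s,(239,189.7))]);print("sleeve",x.round(4),e)
b=onz(t,(253.7,226.5),.118);print(b,(b-np.array([.5085,-.029,.1735]))@np.array([-.132,-.991,0]))
E
python3 -m creep '{"jaw":[0,0,0,0,0,0,0,0,0,0],"translation":[[0.016,0,0],[0.016,0,0],[0.016,0,0],[0.016,0,0],[0.016,0,0],[0.016,0,0],[0.016,0,0],[0.016,0,0],[0.006,0,0],[0,0,0]],"roll":[0,0,0,0,0,0,0,0,0,0]}' 20
python3 look.py w14|grep blue
```

```text
sleeve [ 0.5045 -0.0708  0.1173] [np.float64(0.0005688499938215592), np.float64(0.0005688499938214199)]
[ 0.50405296 -0.07110134  0.118     ] 0.04230943677983041
time_s: 21.1
tcp_pos: [0.4244, 0.0392, 0.1147]
eef_rot: [-140.6, 89.9, -148.1]
contact_force: [-0.3, -0.2, -0.1]
gripper_width: 0.044
w blue [ 238  217   31   48 1405] [252.9 241. ] [[238.0, 217.0], [268.0, 217.0], [268.0, 264.0], [238.0, 264.0]]
w blue [ 42 231  34  30 420] [ 62.9 242.7] [[41.0, 235.0], [57.0, 220.0], [81.0, 246.0], [66.0, 261.0]]
w blue [239 290  29  22 537] [252.7 299.2] [[239.0, 290.0], [267.0, 290.0], [267.0, 311.0], [239.0, 311.0]]
t blue [475 290  37   7  74] [493.9 293.1] [[475.0, 295.0], [511.0, 289.0], [511.0, 291.0], [475.0, 297.0]]
```

View pics/w14.png

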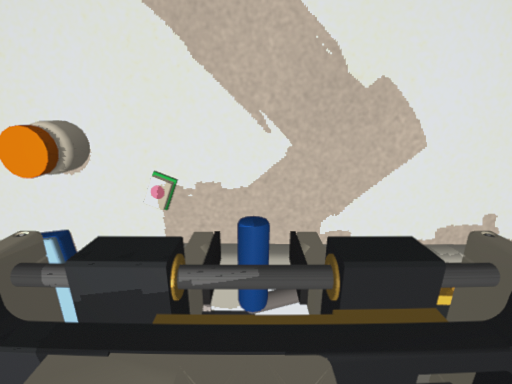

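```bash
python3 -m creep '{"jaw":[1,1,1,1,1,1,1,1,1,1],"translation":[[0,0,0],[0,0,0],[0,0,0],[0,0,0],[0,0,0],[0,0,0],[0,0,0],[0,0,0],[0,0,0],[0,0,0]],"roll":[0,0,0,0,0,0,0,0,0,0]}' 25
python3 look.py w15|grep "w blue"
```

```text
time_s: 22.25
tcp_pos: [0.4245, 0.0382, 0.1154]
eef_rot: [-100.9, 89.9, -108.4]
contact_force: [0.0, -5.8, 1.4]
gripper_width: 0.0172
w blue [ 239  216   33   49 1465] [254.6 241. ] [[239.0, 264.0], [239.0, 216.0], [271.0, 216.0], [271.0, 264.0]]
w blue [ 42 230  39  33 507] [ 65.5 244.8] [[42.0, 233.0], [67.0, 224.0], [80.0, 262.0], [55.0, 271.0]]
w blue [ 77 288  23  35 424] [ 88.9 304.8] [[76.0, 288.0], [88.0, 284.0], [101.0, 320.0], [90.0, 325.0]]
w blue [240 290  29  21 502] [254.2 298.7] [[240.0, 290.0], [268.0, 290.0], [268.0, 310.0], [240.0, 310.0]]
```

View pics/w15.png

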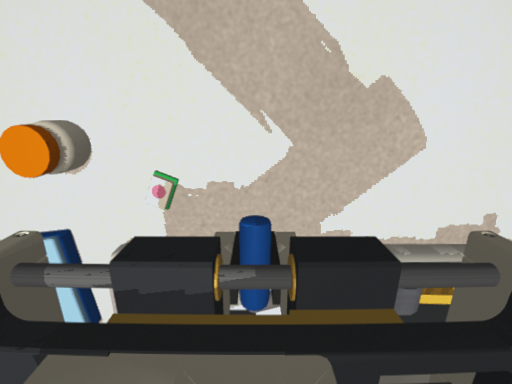

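```bash
python3 -m creep '{"jaw":[1,1,1,1,1,1,1,1,1,1],"translation":[[0,-0.001,0],[0.001,-0.0004,0],[0.001,-0.0004,0],[0.001,-0.0003,0],[0.0013,-0.0004,0],[0,0,0],[0,0,0],[0,0,0],[0,0,0],[0,0,0]],"roll":[0,0,0,0,0,0,0,0,0,0]}' 25
python3 -m creep '{"jaw":[1,1,1,1,1,1,1,1,1,1],"translation":[[0,0,0],[0.001,-0.0003,0],[0.001,-0.0004,0],[0.001,-0.0003,0],[0.0013,-0.0004,0],[0,0,0],[0,0,0],[0,0,0],[0,0,0],[0,0,0]],"roll":[0,0,0,0,0,0,0,0,0,0]}' 25
```

```text
time_s: 23.4
tcp_pos: [0.4245, 0.0368, 0.1115]
eef_rot: [-12.7, 90.0, -20.1]
contact_force: [-2.1, -2.0, 7.2]
gripper_width: 0.017
time_s: 24.4
tcp_pos: [0.4244, 0.0355, 0.1071]
eef_rot: [13.2, 90.0, 5.7]
contact_force: [-1.1, -2.1, 6.7]
gripper_width: 0.0169
```

```bash
python3 -m creep '{"jaw":[1,1,1,1,1,1,1,1,1,1],"translation":[[0,0,0],[0.001,-0.0003,0],[0.001,-0.0003,0],[0.001,-0.0003,0],[0.0013,-0.0003,0],[0,0,0],[0,0,0],[0,0,0],[0,0,0],[0,0,0]],"roll":[0,0,0,0,0,0,0,0,0,0]}' 25
python3 -m creep '{"jaw":[1,1,1,1,1,1,1,1,1,1],"translation":[[0,0,0],[0.001,-0.0003,0],[0.001,-0.0003,0],[0.001,-0.0003,0],[0.0013,-0.0002,0],[0,0,0],[0,0,0],[0,0,0],[0,0,0],[0,0,0]],"roll":[0,0,0,0,0,0,0,0,0,0]}' 25
python3 -m creep '{"jaw":[1,1,1,1,1,1,1,1,1,1],"translation":[[0,0,0],[0.001,-0.0002,0],[0.001,-0.0002,0],[0.001,-0.0002,0],[0.0014,-0.0002,0],[0,0,0],[0,0,0],[0,0,0],[0,0,0],[0,0,0]],"roll":[0,0,0,0,0,0,0,0,0,0]}' 25
```

```text
time_s: 25.4
tcp_pos: [0.4242, 0.0343, 0.1027]
eef_rot: [23.8, 90.0, 16.4]
contact_force: [-2.8, -2.0, 6.1]
gripper_width: 0.0172
time_s: 26.4
tcp_pos: [0.4241, 0.0333, 0.0981]
eef_rot: [37.0, 90.0, 29.5]
contact_force: [-1.5, -1.7, 4.5]
gripper_width: 0.0171
time_s: 27.4
tcp_pos: [0.424, 0.0325, 0.0938]
eef_rot: [8.2, 90.0, 0.8]
contact_force: [-2.6, -0.5, 6.2]
gripper_width: 0.0176
```

```bash
python3 -m creep '{"jaw":[1,1,1,1,1,1,1,1,1,1],"translation":[[0,0,0],[0.001,-0.0002,0],[0.001,-0.0002,0],[0.001,-0.0002,0],[0.0014,-0.0001,0],[0,0,0],[0,0,0],[0,0,0],[0,0,0],[0,0,0]],"roll":[0,0,0,0,0,0,0,0,0,0]}' 25
python3 -m creep '{"jaw":[1,1,1,1,1,1,1,1,1,1],"translation":[[0,0,0],[0.001,-0.0001,0],[0.001,-0.0001,0],[0.001,-0.0001,0],[0.0014,-0.0001,0],[0,0,0],[0,0,0],[0,0,0],[0,0,0],[0,0,0]],"roll":[0,0,0,0,0,0,0,0,0,0]}' 25
python3 -m creep '{"jaw":[1,1,1,1,1,1,1,1,1,1],"translation":[[0,0,0],[0.001,0,0],[0.001,-0.0001,0],[0.001,0,0],[0.0004,0,0],[0,0,0],[0,0,0],[0,0,0],[0,0,0],[0,0,0]],"roll":[0,0,0,0,0,0,0,0,0,0]}' 25
python3 -m creep '{"jaw":[1,1,1,1,1,1,1,1,1,1],"translation":[[0,0,0],[0,0,0],[0.001,0,0],[0.0008,0,0],[0,0,0],[0,0,0],[0,0,0],[0,0,0],[0,0,0],[0,0,0]],"roll":[0,0,0,0,0,0,0,0,0,0]}' 25
python3 -m creep '{"jaw":[1,1,1,1,1,1,1,1,1,1],"translation":[[0,0,0],[0,0,0],[0.001,0,0],[0.001,0,0],[0.0005,0,0],[0,0,0],[0,0,0],[0,0,0],[0,0,0],[0,0,0]],"roll":[0,0,0,0,0,0,0,0,0,0]}' 25
python3 look.py w16|grep "w blue"
```

```text
time_s: 28.4
tcp_pos: [0.4239, 0.0318, 0.0893]
eef_rot: [20.5, 90.0, 13.0]
contact_force: [-1.4, -0.4, 6.0]
gripper_width: 0.0175
time_s: 29.4
tcp_pos: [0.4238, 0.0313, 0.0849]
eef_rot: [-66.8, 90.0, -74.3]
contact_force: [-1.2, -1.2, 6.6]
gripper_width: 0.0173
time_s: 30.4
tcp_pos: [0.4237, 0.031, 0.0814]
eef_rot: [-102.8, 90.0, -110.3]
contact_force: [-1.0, -3.5, 5.8]
gripper_width: 0.0173
time_s: 31.4
tcp_pos: [0.4236, 0.0309, 0.0796]
eef_rot: [-110.8, 90.0, -118.3]
contact_force: [0.2, -5.2, 4.2]
gripper_width: 0.0171
time_s: 32.4
tcp_pos: [0.4236, 0.0308, 0.0773]
eef_rot: [-104.6, 89.9, -112.1]
contact_force: [-2.0, -5.6, 7.2]
gripper_width: 0.017
w blue [ 239  218   33   47 1436] [254.6 241.9] [[239.0, 264.0], [239.0, 218.0], [271.0, 218.0], [271.0, 264.0]]
w blue [ 45 243  16  20 198] [ 52.3 253.1] [[45.0, 244.0], [55.0, 241.0], [60.0, 262.0], [50.0, 265.0]]
w blue [ 57 288  27  35 540] [ 69.1 305. ] [[54.0, 289.0], [68.0, 283.0], [84.0, 322.0], [70.0, 327.0]]
w blue [240 290  29  24 585] [254.2 300.2] [[240.0, 290.0], [268.0, 290.0], [268.0, 313.0], [240.0, 313.0]]
```

View pics/w16.png

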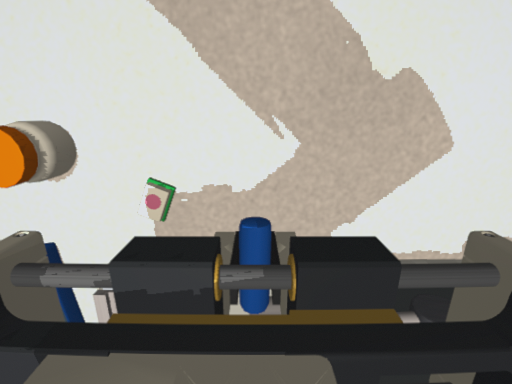

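```bash
python3 -m creep '{"jaw":[1,1,1,1,1,1,1,1,1,1],"translation":[[0,0,0],[0.001,-0.0005,0],[0.001,0,0],[0.001,0,0],[0.0015,0,0],[0,0,0],[0,0,0],[0,0,0],[0,0,0],[0,0,0]],"roll":[0,0,0,0,0,0,0,0,0,0]}' 25
python3 -m creep '{"jaw":[1,1,1,1,1,1,1,1,1,1],"translation":[[0,0,0],[0.001,0,0],[0.001,0,0],[0.001,0.0001,0],[0.0015,0,0],[0,0,0],[0,0,0],[0,0,0],[0,0,0],[0,0,0]],"roll":[0,0,0,0,0,0,0,0,0,0]}' 25
python3 -m creep '{"jaw":[1,1,1,1,1,1,1,1,1,1],"translation":[[0,0,0],[0.001,0,0],[0.001,0.0001,0],[0.001,0,0],[0,0,0],[0,0,0],[0,0,0],[0,0,0],[0,0,0],[0,0,0]],"roll":[0,0,0,0,0,0,0,0,0,0]}' 25
python3 -m creep '{"jaw":[1,1,1,1,1,1,1,1,1,1],"translation":[[0,0,0],[0.001,0.0001,0],[0.001,0,0],[0,0,0],[0,0,0],[0,0,0],[0,0,0],[0,0,0],[0,0,0],[0,0,0]],"roll":[0,0,0,0,0,0,0,0,0,0]}' 25
```

```text
time_s: 33.55
tcp_pos: [0.4236, 0.0306, 0.0728]
eef_rot: [-98.1, 90.0, -105.5]
contact_force: [-1.6, -5.0, 6.9]
gripper_width: 0.0172
time_s: 34.55
tcp_pos: [0.4236, 0.0306, 0.0683]
eef_rot: [-104.6, 90.0, -112.0]
contact_force: [-2.3, -5.2, 6.1]
gripper_width: 0.0173
time_s: 35.55
tcp_pos: [0.4236, 0.0307, 0.0652]
eef_rot: [-105.0, 90.0, -112.5]
contact_force: [-1.0, -4.6, 5.4]
gripper_width: 0.0169
time_s: 36.55
tcp_pos: [0.4236, 0.0308, 0.0632]
eef_rot: [-107.9, 90.0, -115.3]
contact_force: [-0.9, -5.3, 4.3]
gripper_width: 0.0178
```

```bash
python3 -m creep '{"jaw":[1,1,1,1,1,1,1,1,1,1],"translation":[[0,0,0],[0.0008,0,0],[0,0,0],[0,0,0],[0,0,0],[0,0,0],[0,0,0],[0,0,0],[0,0,0],[0,0,0]],"roll":[0,0,0,0,0,0,0,0,0,0]}' 25
python3 -m creep '{"jaw":[1,1,1,1,1,1,1,1,1,1],"translation":[[0,0,0],[0.0008,0,0],[0,0,0],[0,0,0],[0,0,0],[0,0,0],[0,0,0],[0,0,0],[0,0,0],[0,0,0]],"roll":[0,0,0,0,0,0,0,0,0,0]}' 25
python3 - <<'E'
from h import *
c=capture("wrist");save(c,"w17")
c=capture("top");save(c,"t17",(80,180,300,320),3.5)
for i in range(3): print(np.round(get_state()["contact_force"],1)); capture("top")
E
```

```text
time_s: 37.55
tcp_pos: [0.4236, 0.0308, 0.0624]
eef_rot: [-107.9, 90.0, -115.3]
contact_force: [0.5, -5.3, 5.2]
gripper_width: 0.0169
time_s: 38.55
tcp_pos: [0.4236, 0.0308, 0.0616]
eef_rot: [-114.3, 90.0, -121.8]
contact_force: [0.1, -5.1, 4.9]
gripper_width: 0.0169
[-0.7 -6.1  5.5]
[-0.5 -5.5  4.8]
[-0.9 -4.4  5.4]
```

View pics/w17.png

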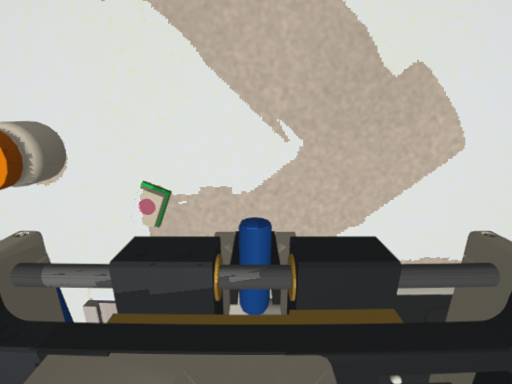

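View pics/t17.png

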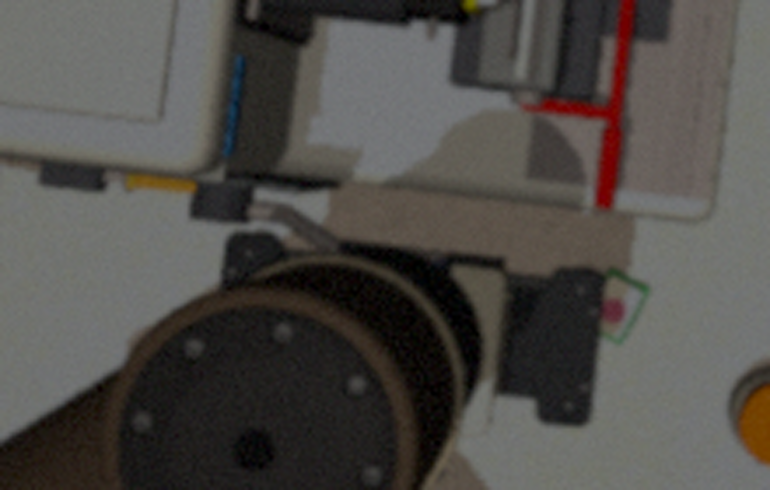

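```bash
python3 - <<'E'
import cv2,numpy as np
ims=[cv2.imread(f"pics/w{i}.png")[205:320,225:285] for i in(15,16,17)]
cv2.imwrite("pics/cmp.png",cv2.resize(np.hstack(ims),None,fx=4,fy=4,interpolation=cv2.INTER_CUBIC))
for i in(15,16,17):
    im=cv2.imread(f"pics/w{i}.png")[:,:,::-1].astype(int)
    for r in (225,240,255,295):
        row=im[r]; b=np.where((row[:,2]>row[:,0]+40)&(row[:,2]>70))[0]; b=b[(b>225)&(b<285)]
        print(i,r,b.min(),b.max(),end=" ; ")
    col=im[:,255]; b=np.where((col[:,2]>col[:,0]+40))[0]; b=b[b>200]; print("rows",b.min(),b.max())
E
```

```text
15 225 240 270 ; 15 240 239 270 ; 15 255 240 269 ; 15 295 241 268 ; rows 216 310
16 225 240 270 ; 16 240 239 270 ; 16 255 240 269 ; 16 295 240 268 ; rows 218 313
17 225 240 270 ; 17 240 239 270 ; 17 255 240 270 ; 17 295 240 268 ; rows 218 314
```

View pics/cmp.png

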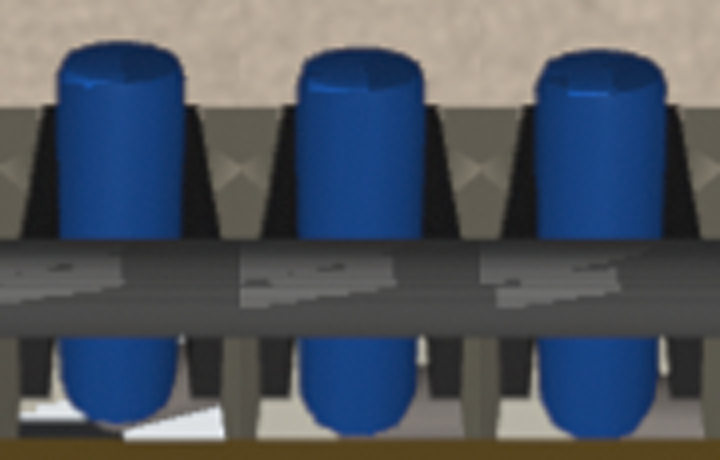

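```bash
python3 - <<'E'
from h import *
c=capture("wrist");T=c["tool_from_camera"]
off=.003 # pad outboard of grip mid => grip mid at +z
for x in(-.054,-.056,-.058,-.060,-.062,-.064): print(x,"outer end centre/top",proj(c,[x-.0,0,-.0275+off],T).round(1),proj(c,[x-.009,0,-.0275+off],T).round(1),"inner top/bot",proj(c,[x-.009,0,.0275+off],T).round(1),proj(c,[x+.009,0,.0275+off],T).round(1), "w",(proj(c,[x,.009,0],T)-proj(c,[x,-.009,0],T))[0].round(2))
for i in range(3): print(np.round(get_state()["contact_force"],1)); capture("top")
E
```

```text
-0.054 outer end centre/top [253.7 215.9] [253.7 222. ] inner top/bot [253.8 308.7] [253.9 290.1] w 30.72
-0.056 outer end centre/top [253.7 217.2] [253.7 223.4] inner top/bot [253.8 311. ] [253.9 292. ] w 31.09
-0.058 outer end centre/top [253.7 218.5] [253.7 224.9] inner top/bot [253.8 313.3] [253.9 293.9] w 31.47
-0.06 outer end centre/top [253.7 219.9] [253.7 226.4] inner top/bot [253.8 315.8] [253.9 295.9] w 31.86
-0.062 outer end centre/top [253.7 221.2] [253.7 227.9] inner top/bot [253.8 318.2] [253.9 297.9] w 32.26
-0.064 outer end centre/top [253.7 222.7] [253.7 229.5] inner top/bot [253.8 320.8] [253.8 300. ] w 32.67
[-1.2 -5.4  5. ]
[-0.4 -5.2  5.6]
[ 0.2 -5.7  4.3]
```

```bash
python3 -m creep '{"jaw":[1,1,1,1,1,1,1,1,1,1],"translation":[[0,0,0],[0,0,0],[0.001,0,0],[0,0,0],[0,0,0],[0,0,0],[0,0,0],[0,0,0],[0,0,0],[0,0,0]],"roll":[0,0,0,0,0,0,0,0,0,0]}' 45
python3 - <<'E'
from h import *
print(np.mean([ (get_state()["contact_force"],capture("top"))[0] for i in range(6)],0))
E
python3 -m creep '{"jaw":[1,1,1,1,1,1,1,1,1,1],"translation":[[0,0,0],[0,0,0],[0.001,0,0],[0,0,0],[0,0,0],[0,0,0],[0,0,0],[0,0,0],[0,0,0],[0,0,0]],"roll":[0,0,0,0,0,0,0,0,0,0]}' 45
python3 - <<'E'
from h import *
print(np.mean([ (get_state()["contact_force"],capture("top"))[0] for i in range(6)],0))
E
```

```text
time_s: 40.0
tcp_pos: [0.4236, 0.0309, 0.0606]
eef_rot: [-109.5, 90.0, -116.9]
contact_force: [-1.1, -4.7, 6.5]
gripper_width: 0.0166
[-0.94359913 -5.15947389  5.70223091]
time_s: 41.3
tcp_pos: [0.4237, 0.031, 0.0597]
eef_rot: [-112.8, 90.0, -120.2]
contact_force: [-0.9, -5.2, 5.5]
gripper_width: 0.0169
[-1.29216141 -4.7876846   5.87270045]
```

```bash
python3 - <<'E'
from h import *
c=capture("wrist");save(c,"w18")
for i in(14,15,16,17,18):
    im=cv2.imread(f"pics/w{i}.png")[:,:,::-1].astype(float)
    B=im[:,:,2]-im[:,:,0]
    def edge(v,lo,hi,thr=50):
        # subpixel crossing
        out=[]
        for r in range(lo,hi):
            if (v[r]-thr)*(v[r+1]-thr)<0: out.append(r+(thr-v[r])/(v[r+1]-v[r]))
        return np.round(out,2)
    xs=slice(252,258) if i>14 else slice(250,256)
    v=B[:,xs].mean(1); h=B[244:258].mean(0)
    print(i,edge(v,205,230),edge(v,296,325),"cols",edge(h,230,280))
E
```

```text
14 [216.85] [311.41] cols [237.79 267.93]
15 [216.14] [310.31] cols [239.46 269.65]
16 [217.73] [313.3] cols [238.98 269.99]
17 [218.23] [313.86] cols [238.9  270.22]
18 [218.15] [313.86] cols [239.25 270.07]
```

```bash
python3 -m creep '{"jaw":[1,1,1,1,1,1,1,1,1,1],"translation":[[0.001,0,0],[0,0,0],[0,0,0],[0,0,0],[0,0,0],[0,0,0],[0,0,0],[0,0,0],[0,0,0],[0,0,0]],"roll":[0,0,0,0,0,0,0,0,0,0]}' 45
python3 - <<'E'
from h import *
print(np.mean([ (get_state()["contact_force"],capture("wrist"))[0] for i in range(6)],0))
c=capture("wrist");save(c,"w19")
E
```

```text
time_s: 42.65
tcp_pos: [0.4237, 0.031, 0.0587]
eef_rot: [-165.4, 90.0, -172.9]
contact_force: [-1.8, -4.1, 6.0]
gripper_width: 0.0168
[-1.47796729 -3.97291465  6.24015921]
```

```bash
python3 - <<'E'
from h import *
c=capture("scene");save(c,"s19",(190,70,330,180),5.5)
im=cv2.imread("pics/w19.png")
for i in(15,17,18,19):
    im=cv2.imread(f"pics/w{i}.png")[:,:,::-1].astype(float);B=im[:,:,2]-im[:,:,0]
    v=B[:,252:258].mean(1);h=B[244:258].mean(0)
    e=lambda v,lo,hi:np.round([r+(50-v[r])/(v[r+1]-v[r]) for r in range(lo,hi) if (v[r]-50)*(v[r+1]-50)<0],2)
    print(i,e(v,205,230),e(v,296,325),e(h,230,280))
E
```

```text
15 [216.14] [310.31] [239.46 269.65]
17 [218.23] [313.86] [238.9  270.22]
18 [218.15] [313.86] [239.25 270.07]
19 [218.31] [313.87] [239.25 270.11]
```

View pics/s19.png

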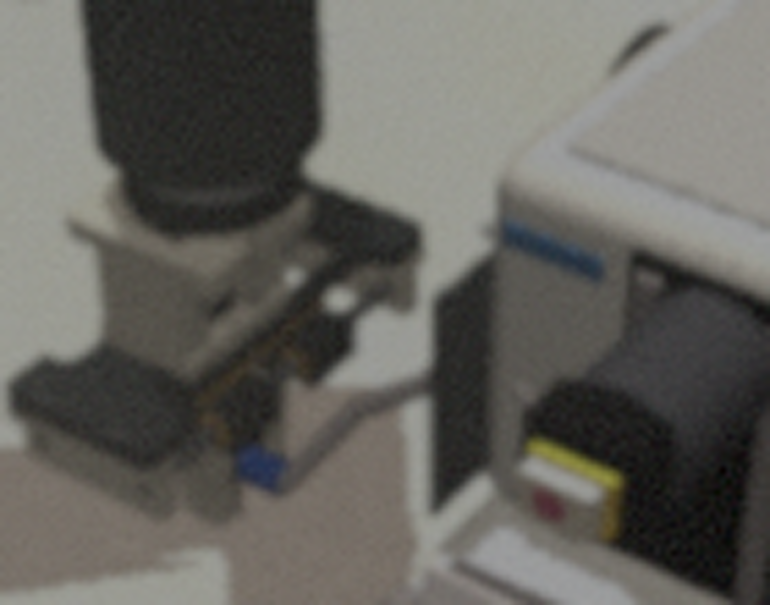

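```bash
python3 - <<'E'
from h import *
s=capture("scene")
C=np.array([.4275,.0388]);a=np.array([.991,-.132]);f=np.array([-.132,-.991])
for k in(.0275,.022):
  print(k,"rest",proj(s,[*(C+a*k),.1723]).round(2),[ (z,proj(s,[*(C+a*k+f*.0072),z]).round(2).tolist()) for z in(.137,.125,.1192,.113,.101)])
for n in ("scene0","x"):
  im=(cv2.imread("pics/scene0.png") if n=="scene0" else cv2.cvtColor(s["image"],cv2.COLOR_RGB2BGR)).astype(int)
  B=im[:,:,0]-im[:,:,2]; m=(B>20); m[:,:220]=0;m[:,255:]=0;m[:120]=0;m[175:]=0
  y,x=np.where(m);print(n,len(x),x.min(),x.max(),y.min(),y.max())
  for c in range(224,248): 
    yy=np.where(m[:,c])[0]
    if len(yy): print(c,yy.min(),yy.max(),round(float((B[yy,c]*yy).sum()/B[yy,c].sum()),1),end=' | ')
  print()
E
```

```text
0.0275 rest [242.05 137.98] [(0.137, [240.81, 151.11]), (0.125, [241.02, 154.92]), (0.1192, [241.12, 156.73]), (0.113, [241.22, 158.66]), (0.101, [241.43, 162.34])]
0.022 rest [240.2  137.15] [(0.137, [239.0, 150.27]), (0.125, [239.22, 154.07]), (0.1192, [239.33, 155.89]), (0.113, [239.44, 157.81]), (0.101, [239.66, 161.49])]
scene0 103 224 242 128 139
224 129 131 130.0 | 225 128 132 130.0 | 226 128 133 130.3 | 227 128 133 130.5 | 228 129 134 131.2 | 229 129 134 131.4 | 230 130 135 132.2 | 231 130 135 132.4 | 232 131 136 133.2 | 233 131 136 133.4 | 234 131 136 133.6 | 235 132 137 134.3 | 236 132 137 134.5 | 237 133 138 135.3 | 238 133 138 135.5 | 239 134 139 136.2 | 240 134 139 136.2 | 241 135 137 135.9 | 242 135 136 135.5 | 
x 40 233 240 151 157
233 153 153 153.0 | 234 152 156 153.9 | 235 151 156 153.5 | 236 151 157 153.9 | 237 152 157 154.5 | 238 152 157 154.7 | 239 153 157 155.0 | 240 153 156 154.5 |
```

```bash
python3 -m creep '{"jaw":[1,1,1,1,1,1,1,1,1,1],"translation":[[-0.0006,0,0],[0,0,0],[0,0,0],[0,0,0],[0,0,0],[0,0,0],[0,0,0],[0,0,0],[0,0,0],[0,0,0]],"roll":[0,0,0,0,0,0,0,0,0,0]}' 45
python3 - <<'E'
from h import *
print(np.mean([ (get_state()["contact_force"],capture("wrist"))[0] for i in range(6)],0))
c=capture("top");save(c,"t20");c=capture("scene");save(c,"s20");s=get_state();print(s["time_s"],s["tcp_pos"],s["gripper_width"])
E
```

```text
time_s: 44.1
tcp_pos: [0.4237, 0.031, 0.0591]
eef_rot: [-121.1, 90.0, -128.6]
contact_force: [-1.0, -5.7, 5.3]
gripper_width: 0.0169
[-0.95283721 -4.85992099  4.84931558]
44.5 [0.42366043 0.03102921 0.05913523] 0.016809050134852278
```

View pics/s20.png

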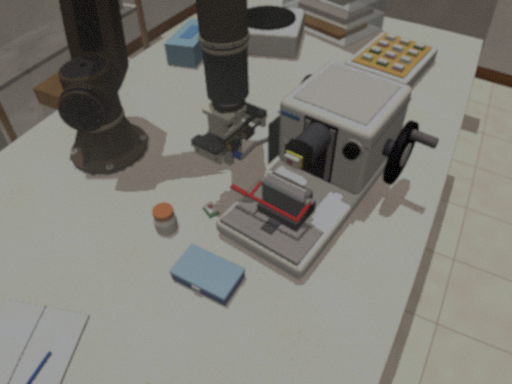

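```bash
python3 -c "
from plant import *
print(close_job())"
```

```text
the job is handed in; nothing more can be done
None
```

The guard is folded down to its stop. The gripper is holding the trim lever at what I judge to be the third click, and I handed the job in at about 44.5 s.

**Guard:** I gripped the sleeve, swung it down to its stop, and pressed it once from above. The two cameras then put the sleeve centre 117 mm above the bench; fully down is 116 mm.

**Lever:**
- **First two clicks:** I felt a wall leaving rest, then a dip and a wall at each of clicks 1 and 2.
- **Third click:** I went 0.6 mm past where I judged the seat to be, well short of the next crest, then backed off about 0.4 mm. The press dropped from 6.2 to 4.8 N, as it should just on the wall of a notch.
- **Final position:** tool height, corrected for the grip's slip in the fingers, puts the grip about 119 mm above the bench, where the third click should be. Just before the back-off, the scene camera agreed with this figure.
- **Grip:** the gripper holds it at 45 N.

**What failed or disagreed:**
- **First guard grasp:** it closed on air above the sleeve. The real fingertips sit about 40–45 mm short of the reported TCP, and I allowed for that from then on.
- **Press on the guard:** it peaked at about 57 N on the closed fingertips, more than I intended. That is above the 40 N limit if that limit also covers the fingers; the arm and gripper body touched nothing that I could see.
- **Lever slip:** the grip slipped about 3 mm in the pads at 25 N. I measured it in the wrist camera and raised the grip to 45 N, after which it stopped.
- **Third-click feel:** the dip before the third click was shallower than expected, about 4.3 N rather than 3 N. I settled the final position by camera and geometry as well as feel.
- **Lever dots:** I could not see the marker dots behind the gripper, so I did not check the yellow one.

The blade and wax block were not touched. The jar, slide box and spare block look undisturbed in the last picture.

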